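Load-test a counter scale with slotted weights and strike the seal punch

ROBOT

A 6-joint arm with a two-finger parallel gripper is mounted at the origin on the work surface. World frame = base frame: x ahead of the robot, y to its left, z up, the work surface at z = 0. Lengths are in m, angles in rad, forces in N, time in s.
With the tool pointing down it reaches from about 0.375 to 0.9 m from the base axis. Payload 3.1 kg.
Tool frame: the origin (TCP) lies between the finger pads; the fingertips stand 22 mm ahead of it and the grasp point (between the pads) lies 3 mm ahead of it; z points along the fingers, y is the line along which they close (so a half turn about z gives the same grasp; the last joint's range is limited). The gripper opens to 87 mm and grips with 3 to 60 N. Pads are 19 mm wide; open, the fingers measure 117 mm over their backs; the gripper's body (75 mm by 190 mm) begins 51 mm behind the grasp point.
Start: joints at [-1.357, 0.527, 1.433, -0, 1.181, -0.178], TCP at [0.239, -0.578, 0.245] pointing down, gripper open.
Joint ranges: [-3.08, 3.08], [-0.75, 2.2], [0.22, 2.44], [-1.43, 4.57], [0, 2.65], [-2.85, 2.85]. Speed limits (rad/s): [2.79, 2.79, 3.14, 3.14, 3.14, 3.14].

INTERFACE

Orientations are given as a unit quaternion [x, y, z, w].
In Python, from rig import get_obs, camera, get_calibration, hand_in, cut_out gives the robot as it stands.
- The arm moves only by the shell command python3 -m inch 'ROWS' [OPENING] [FORCE]. ROWS is JSON, one flat list of numbers, 6 for each row, row after row: the shift along the tool's x, y, z scaled (see below), then the turn, a rotation vector about the tool's x, y, z scaled (see below). A call has 1 to 20 rows; each row is the pose to reach, as a shift and turn from the pose commanded when the call began, along the tool's axes at that moment; what a row does not reach only later rows make up. The controller multiplies each number of a shift by 0.08 m and each number of a turn by 90 degrees. A row lasts 1/12 s, in which the tool goes at most 41.7 mm and 7.16 degrees, less where a joint would pass 70% of its speed; a pose out of reach is approached as far as the arm can. A call with a number of a shift or a turn outside -1 to 1 is refused whole. A call with a gripper value outside its range is refused whole. OPENING is the finger opening in mm, from 0 to 87, set as the call begins (- or left out, the last holds). The fingers move at their own pace and stop on an object; FORCE is the grip in N (left out, the last holds). Time passes only in rows, so rows that repeat a pose let the fingers close. It gives the time, the measured TCP pose, the force, the opening and the grip force at its end, in the units of the state.
- get_obs(): the state, without advancing time (a new reading comes with each control period).
- camera(name): name is "scene" or "side" or "wrist"; returns the picture (480x640x3 uint8, red, green, blue); there is no depth.
- get_calibration(name): a dict with "vertical_fov" (degrees; the focal length in pixels is half the picture's height over the tangent of half this angle, whatever the lens; pixels are square), "cx", "cy" (the principal point, pixels), "T" (4x4, takes a point from camera to world coordinates). Camera axes: x right, y down, z forward; pixel columns grow to the right and rows downward; lengths in m; the calibration is good to about 2 mm. A picture is of the moment at which its call begins: read the wrist's pose just before it. get_calibration takes no time and is no camera call; for the wrist camera it gives the pose at the moment of the call.
- hand_in(): hands the job in; it is judged then, once.
Trained networks look in the newest picture that a camera, given by its name, has taken for a name from the list of things; names that differ only in an ending like _2 or _b are one class to them, and where a whole thing is asked for, a point or a joint stands for the part that bears it (a point fixed in the world has none). Each returns a list of dicts, best first, with "conf" (0 to 1); they miss things now and then, are a little off and sometimes report something else, mostly with a low value. They report only what shows in the picture. A call takes as long as a camera call. They do not tell look-alikes from the thing itself.
- cut_out(camera, thing): "region" (480x640 bool, what is visible of it) and "bbox" ([left, top, right, bottom] in pixels, round what is visible of it).
The state is a dict: "time": time; "q": joint angles; "joint_velocities": joint speeds; "joint_torque": joint torques, N m; "position": TCP position; "tool_rot": TCP orientation; "ft_force": force on the tool from outside, world axes, zero at the start; "moment": the same for the moment, N m; "grip_width": finger opening in m; "grip_force": force on a finger pad.
Only numpy, scipy, OpenCV 4.12 (cv2) and the standard library are available. Lean on these libraries where they do the work, as an engineer would, in place of code of your own. Each camera call takes 0.05 s, during which the arm holds its last target. There are 200 camera calls.

TASK

Test and seal the shop scale: slide every slotted weight in the tray sideways fully onto the carrier rod on the scale, one lying on another, and while all of them are on it drive the sprung seal punch down with a brisk blow of the mallet and let it spring back up. Then return all the weights to lie flat in the tray and the mallet to its mat. Only the mallet may touch the punch, and the jar, tape roll and phone stay where they are.

Things in the scene. Friction and masses are not known exactly. Their poses are not given: they have to be found in the camera images.
- weight1: loose steel slotted test weight, a 64 mm disc 12 mm thick, 0.24 kg, with two parallel flats 56 mm apart (flats face +y and -y; grip across them) and a 16 mm wide slot running from the centre out through the edge at +x; the slot's closed end is 8 mm past the centre at -x. Either face may lie up. Origin: centre of the disc, half way through its thickness, z along its axis. Starts lying flat in the tray, slot along the tray's long side. Some of the four are absent
- weight2: loose steel slotted test weight, a 64 mm disc 12 mm thick, 0.24 kg, with two parallel flats 56 mm apart (flats face +y and -y; grip across them) and a 16 mm wide slot running from the centre out through the edge at +x; the slot's closed end is 8 mm past the centre at -x. Either face may lie up. Origin: centre of the disc, half way through its thickness, z along its axis. Starts lying flat in the tray, slot along the tray's long side. Some of the four are absent
- weight3: loose steel slotted test weight, a 64 mm disc 12 mm thick, 0.24 kg, with two parallel flats 56 mm apart (flats face +y and -y; grip across them) and a 16 mm wide slot running from the centre out through the edge at +x; the slot's closed end is 8 mm past the centre at -x. Either face may lie up. Origin: centre of the disc, half way through its thickness, z along its axis. Starts lying flat in the tray, slot along the tray's long side. Some of the four are absent
- weight4: loose steel slotted test weight, a 64 mm disc 12 mm thick, 0.24 kg, with two parallel flats 56 mm apart (flats face +y and -y; grip across them) and a 16 mm wide slot running from the centre out through the edge at +x; the slot's closed end is 8 mm past the centre at -x. Either face may lie up. Origin: centre of the disc, half way through its thickness, z along its axis. Starts lying flat in the tray, slot along the tray's long side. Some of the four are absent
- scale: fixed counter scale, grey housing 250 x 240 mm, its square steel platform's top 78 mm above the counter; origin: centre of its underside, z up
- rod (a point): the weight carrier on the scale's platform: a 60 mm disc, 12 mm thick, whose top carries a 10 mm upright rod. This point is on the rod's axis at the top face of the disc (90 mm above the counter), where the first weight's underside lies. The rod is bare for 57 mm above this point, then has a 26 mm cap, 8 mm thick, too wide for a slot: weights enter sideways, from any side
- tray: fixed shallow brown pulp tray, 300 x 180 mm outside, floor 6 mm thick, with a 6 mm wide rim all round that stands 4 mm above the floor (10 mm above the counter); origin: centre of its underside, x along its long side, z up
- stand: fixed grey sealing stand: base 80 x 80 x 14 mm, upright 48 mm round column up to 75 mm height; origin: centre of the underside, z up
- punch (a joint): travel of the sprung punch into the stand, m: 0 up, 0.014 fully down; the spring takes about 10 N at full travel and pushes it back up
- punch_top (a point): centre of the top of the punch's head, a 30 mm round steel button 12 mm thick, 107 mm above the counter when up, 93 mm when down
- mallet: loose mallet, 0.28 kg: white nylon head 50 x 44 x 62 mm (x, y, z), standing on one striking face with its straight wooden handle level; handle 22 mm wide (y), 24 mm high (z), centred 31 mm above the face, from x = -25 to -155 mm. Origin: centre of the lower striking face; the handle points along -x
- mallet_head (a point): centre of the mallet's head, 31 mm above the body's origin
- mat: fixed grey felt mat, 250 x 120 x 3 mm, on which the mallet starts; origin: centre of its underside, x along its long side
- jar: bystander: white screw-top jar, 60 mm across, 90 mm high; origin under its centre
- tape: bystander: roll of tape lying flat, 90 mm across, 24 mm high; origin under its centre
- phone: bystander: black phone lying flat, 75 x 155 x 9 mm; origin under its centre
There are look-alikes about, which are no part of the job. Leave any brown or orange look-alike of the weight2 alone.

How it is judged:
By the outcome, as a careful person would: the job done as asked, in the order asked, and still so for the second after the job is handed in, with the robot touching nothing.
Of weight1, weight2, weight3, weight4 only 3 to 4 are there at a start; the rules pass over those that are not, and their reading is None.
At some moment in a run one of weight1, weight2, weight3, weight4 may be knocked a few centimetres aside while the robot is not near it.
Once in a run the grip may slacken for a moment while it holds something.
It also fails if it takes over 210 s, if anything falls off the work surface, if the arm or the gripper's body presses on something with over 40 N, if the wrist force passes 120 N, or if a joint passes its speed limit or range.

## Working session

There is one attempt and no reset: what is moved stays moved. The work goes in short steps, Python scripts to look and compute and a shell command to move; the robot and the scene stay as the last step left them, time stands still between calls to the robot, and variables do not carry over. Pictures are saved under pics/ and viewed, at most 14 in all, crops included, and the job is handed in when it is done.

```bash
ls; mkdir -p pics; python3 - <<'E'
from rig import *
import cv2,numpy as np
for c in ["scene","side","wrist"]:
    im=camera(c); cv2.imwrite(f"pics/{c}0.png",im[:,:,::-1]); k=get_calibration(c); print(c,k["vertical_fov"],k["cx"],k["cy"],np.round(k["T"],3).tolist())
o=get_obs();print(o)
E
```

```text
pics
scene 55.6717363449156 319.3341025971376 237.83498602057568 [[0.493, 0.526, -0.693, 1.349], [0.87, -0.299, 0.392, -0.405], [-0.0, -0.796, -0.605, 0.786], [0.0, 0.0, 0.0, 1.0]]
side 47.416233739938406 321.09028055903246 230.17040609110055 [[-0.985, -0.116, 0.126, 0.377], [-0.171, 0.637, -0.752, 0.992], [0.007, -0.762, -0.647, 0.92], [0.0, 0.0, 0.0, 1.0]]
wrist 62.25684257919399 312.9541134721566 247.75049440573605 [[0.383, -0.879, -0.283, 0.317], [-0.924, -0.365, -0.115, -0.544], [-0.002, 0.306, -0.952, 0.386], [0.0, 0.0, 0.0, 1.0]]
{'time': 0.15, 'q': array([-1.35747523e+00,  5.28265415e-01,  1.43358983e+00,  4.11064796e-06,
        1.18141316e+00, -1.78509085e-01]), 'joint_velocities': array([-0.00034801, -0.00236933, -0.00255483,  0.00211632, -0.00111098,
        0.00019967]), 'joint_torque': array([ 5.45724270e-04, -4.40429306e+01, -1.76842672e+01,  6.33784267e-02,
        5.52543544e-02, -8.37195512e-05]), 'position': array([ 0.23858652, -0.57710664,  0.24379432]), 'tool_rot': array([ 9.80869753e-01,  1.94663367e-01, -1.26828578e-05, -8.37784814e-04]), 'ft_force': array([-0.13889198,  0.13675347,  0.34496655]), 'moment': array([0.02589228, 0.02635147, 0.01800032]), 'grip_force': 0.0, 'grip_width': 0.08709476118818847}
```

View pics/scene0.png

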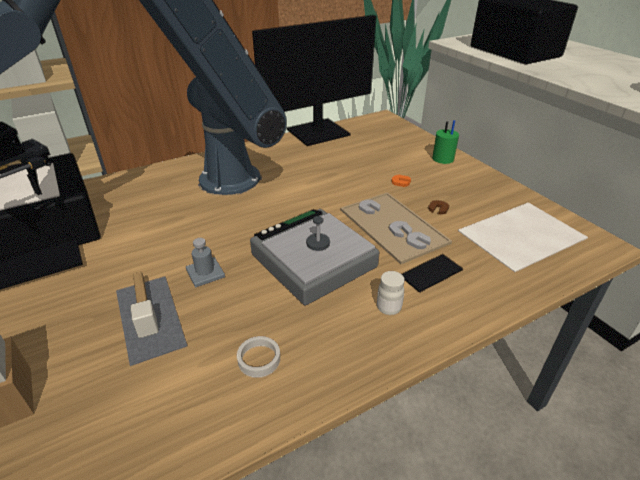

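View pics/side0.png

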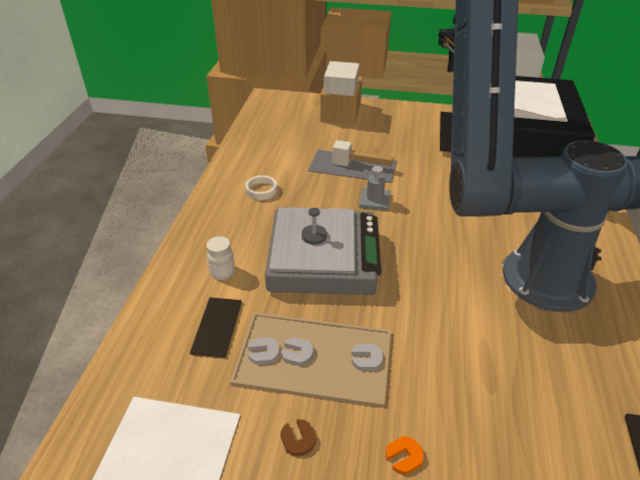

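Steel weights are at side (263,351), (297,351) and (367,357). The look-alikes to leave are brown (298,437) and orange (405,455), both outside the tray. So three weights are present.

```bash
cat > h.py <<'E'
from rig import *
import cv2,numpy as np
from scipy.spatial.transform import Rotation as R
def unproj(c,px,z,k=None):
    k=k or get_calibration(c); f=240/np.tan(np.radians(k["vertical_fov"]/2)); T=np.array(k["T"])
    px=np.atleast_2d(px).astype(float)
    d=np.c_[(px[:,0]-k["cx"])/f,(px[:,1]-k["cy"])/f,np.ones(len(px))]@T[:3,:3].T
    return T[:3,3]+d*((z-T[2,3])/d[:,2])[:,None]
def proj(c,P,k=None):
    k=k or get_calibration(c); f=240/np.tan(np.radians(k["vertical_fov"]/2)); T=np.array(k["T"])
    p=(np.atleast_2d(P)-T[:3,3])@T[:3,:3]
    return np.c_[p[:,0]/p[:,2]*f+k["cx"],p[:,1]/p[:,2]*f+k["cy"]]
def top(c,region,z):
    "plane outline of region at z: enclosing circle, centroid, minrect (mm)"
    cs,_=cv2.findContours(region.astype(np.uint8),cv2.RETR_EXTERNAL,cv2.CHAIN_APPROX_NONE)
    ct=max(cs,key=len)[:,0,:]; w=unproj(c,ct,z)[:,:2]*1000
    w32=w.astype(np.float32); m=cv2.moments(w32.reshape(-1,1,2))
    return cv2.minEnclosingCircle(w32),(m["m10"]/m["m00"],m["m01"]/m["m00"]),cv2.minAreaRect(w32)
def shift(target,yaw_err=0,o=None):
    "tool-axis shift in units (0.08 m) to TCP target"
    o=o or get_obs(); r=R.from_quat(o["tool_rot"])
    return np.round(r.inv().apply(np.array(target)-o["position"])/0.08,3)
def tool(o=None):
    o=o or get_obs(); r=R.from_quat(o["tool_rot"]).as_matrix()
    return np.round(o["position"],4),"x-axis yaw %.2f"%np.degrees(np.arctan2(r[1,0],r[0,0])),"tilt %.2f"%np.degrees(np.arccos(-r[2,2]))
E
python3 - <<'E'
from h import *
np.set_printoptions(precision=1,suppress=True)
zs=dict(weight1=.018,scale=.078,rod=.147,tray=.01,stand=.014,punch=.107,mallet=.062,mat=.003,jar=.09,tape=.024,phone=.009)
for c in ["side","scene"]:
    camera(c)
    for n,z in zs.items():
        for d in cut_out(c,n):
            if d["conf"]<.3: continue
            e,m,r=top(c,d["region"],z)
            print(c,n,"%.2f"%d["conf"],d["bbox"],"circ",np.array(e[0]),"%.0f"%e[1],"cent",np.array(m),"rect",np.array(r[0]),np.array(r[1]),"%.1f"%r[2])
E
```

```text
side weight1 0.94 [281.5, 418.6, 318.7, 458.6] circ [494.4 506.7] 36 cent [493.8 510.2] rect [494.7 508.6] [59.7 67.8] 33.2
side weight1 0.92 [386.3, 433.7, 423.0, 474.6] circ [309.  506.8] 35 cent [307.3 505.1] rect [308.4 506. ] [64.9 59.5] 38.9
side weight1 0.80 [247.7, 336.1, 278.0, 363.7] circ [603.2 336.5] 35 cent [601.1 335.6] rect [601.8 335.8] [60.5 64.6] 15.6
side weight1 0.73 [350.7, 342.3, 384.9, 371.5] circ [396.7 314.6] 36 cent [394.  314.1] rect [394.8 314.3] [61.8 63.2] 10.1
side weight1 0.63 [283.7, 339.4, 313.4, 368.4] circ [535.9 325.2] 35 cent [533.3 326.2] rect [534.8 325.6] [58.7 66.8] 10.2
side rod 0.63 [269.0, 207.8, 382.2, 295.6] circ [513.4 148.1] 164 cent [512.5 147.4] rect [511.  146.4] [231.4 267.5] 8.5
side rod 0.50 [249.0, 338.3, 278.2, 364.7] circ [570.8 430.4] 30 cent [569.8 430. ] rect [569.5 429.7] [51.9 55. ] 15.6
side tray 0.95 [232.1, 311.7, 392.6, 408.0] circ [501.1 325.2] 174 cent [501.6 325.7] rect [501.6 325.7] [299.3 186.8] 0.8
side stand 0.89 [360.3, 168.3, 391.8, 208.5] circ [ 429.3 -274.7] 106 cent [ 431.9 -256.9] rect [ 428.4 -275.9] [20
[... 1970 characters left out ...]
26 cent [ 445.7 -228. ] rect [ 449.4 -226.3] [49.7 24.8] 6.6
scene mallet 0.85 [129.0, 273.3, 158.0, 334.1] circ [ 527.2 -395.9] 105 cent [ 546.1 -396.7] rect [ 527.3 -398.9] [ 46.  209.2] 88.3
scene mat 0.93 [117.3, 275.6, 188.1, 364.1] circ [ 517.  -391.6] 135 cent [ 527.3 -384.9] rect [ 517.3 -388.3] [120.6 252.9] 86.3
scene jar 0.96 [375.8, 271.6, 406.2, 314.5] circ [797.7  87. ] 70 cent [797.7  87.4] rect [797.6  87. ] [ 52.6 139.2] 47.1
scene tape 0.93 [237.3, 336.9, 279.3, 376.7] circ [ 762.9 -219.5] 53 cent [ 762.6 -218.1] rect [ 763.3 -217.7] [ 88.4 104.7] 68.7
scene phone 0.66 [403.6, 253.1, 462.4, 291.0] circ [723.8 278.6] 86 cent [726.6 280.5] rect [726.6 279.4] [ 80.1 161.6] 4.6
```

```bash
python3 - <<'E'
import cv2,numpy as np
s=cv2.imread("pics/side0.png");c=cv2.imread("pics/scene0.png")
a=cv2.resize(s[315:405,230:395],None,fx=4,fy=4,interpolation=2)[:360,:660]
a=cv2.copyMakeBorder(a,0,0,0,800-660,0)
b=cv2.resize(s[200:248,289:339],None,fx=5,fy=5,interpolation=2)
d=cv2.resize(c[208:256,293:343],None,fx=5,fy=5,interpolation=2)
e=cv2.resize(c[235:283,183:233],None,fx=5,fy=5,interpolation=2)
cv2.imwrite("pics/m1.png",np.vstack([a,cv2.copyMakeBorder(np.hstack([b,d,e]),0,0,0,50,0)]))
E
```

```text
(no output)
```

View pics/m1.png

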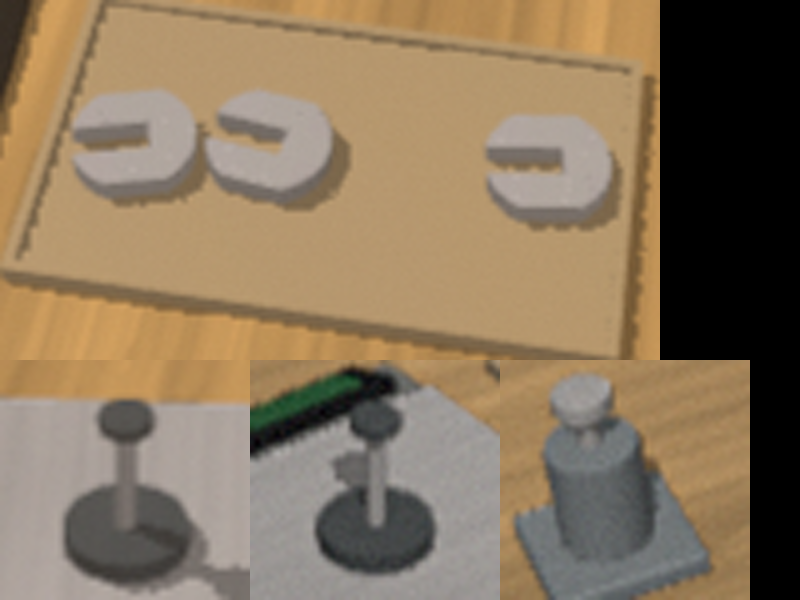

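```bash
python3 - <<'E'
from h import *
np.set_printoptions(precision=1,suppress=True)
for c,p,z in [("side",(314,210.4),.155),("side",(314,233),.09),("scene",(318,218),.155),("scene",(318,241),.09),("scene",(199.6,241.6),.107),("side",(377,171),.107)]:
    print(c,p,unproj(c,p,z)[0]*1000)
# slot directions side: crop px/4+offset
f=lambda x,y:(230+x/4,315+y/4)
for n,a,b in [("A",(72,143),(148,138)),("B",(217,130),(282,150)),("C",(487,165),(562,165))]:
    p=unproj("side",[f(*a),f(*b)],.018)*1000; d=p[0]-p[1]; print(n,p[:,:2],"yaw",np.degrees(np.arctan2(d[1],d[0])))
print(tool())
for t in [(.40,.314,.15),(.51,.14,.35)]: print(shift(t))
E
```

```text
side (314, 210.4) [553.4  38.8 155. ]
side (314, 233) [553.1  41.4  90. ]
scene (318, 218) [555.4  40.8 155. ]
scene (318, 241) [561.7  37.1  90. ]
scene (199.6, 241.6) [ 440.3 -226.4  107. ]
side (377, 171) [ 431.5 -215.5  107. ]
A [[633.5 342.1]
 [596.5 332.3]] yaw 14.797015399374649
B [[563.2 321.3]
 [528.2 327.7]] yaw -10.307958432710013
C [[425.2 318.6]
 [388.2 312. ]] yaw 10.138679147583298
(array([ 0.2, -0.6,  0.2]), 'x-axis yaw 22.45', 'tilt 0.00')
[ 6.1 -9.5  1.2]
[ 6.6 -7.  -1.3]
```

```bash
python3 -m inch '[0.9,-0.5,0,0,0,0.25, 0.9,-0.5,0,0,0,0.25, 0.9,-0.5,0,0,0,0.25, 0.9,-0.5,0,0,0,0.25]'
python3 -c "
from h import *
print(tool(),get_obs()['q'])"
for i in 1; do
python3 -m inch '[0.3,-1,0,0,0,0, 0.3,-1,0,0,0,0, 0.3,-1,0,0,0,0]'
python3 -m inch '[0.3,-1,0,0,0,0, 0.3,-1,0,0,0,0, 0.3,-1,0,0,0,0]'
done
python3 -c "
from h import *
print(tool(),get_obs()['q'])"
```

```text
time: 1.68
position: [0.2912, -0.5114, 0.2447]
tool_rot: [1.0, -0.0, -0.0, -0.0]
ft_force: [-0.0, -0.9, 0.2]
grip_width: 0.0871
grip_force: 0.0
(array([ 0.2912, -0.5114,  0.2447]), 'x-axis yaw -0.04', 'tilt 0.03') [-1.24292558e+00  4.78084353e-01  1.52631497e+00  4.89706431e-06
  1.13771236e+00  3.28536318e-01]
time: 1.93
position: [0.314, -0.426, 0.2438]
tool_rot: [1.0, 0.002, -0.001, -0.004]
ft_force: [-1.3, -0.1, 0.6]
grip_width: 0.0869
grip_force: 0.0
time: 2.18
position: [0.3377, -0.3466, 0.2441]
tool_rot: [1.0, 0.002, -0.001, -0.004]
ft_force: [0.4, 0.1, -0.5]
grip_width: 0.0872
grip_force: 0.0
(array([ 0.3377, -0.3466,  0.2441]), 'x-axis yaw 0.27', 'tilt 0.44') [-1.03090332  0.34195372  1.77389     0.0021777   1.0331652   0.53414887]
```

```bash
(python3 -m inch '[0.28,-1,0,0,0,0, 0.28,-1,0,0,0,0, 0.28,-1,0,0,0,0]'
python3 -m inch '[0.28,-1,0,0,0,0, 0.28,-1,0,0,0,0, 0.28,-1,0,0,0,0]'
python3 -m inch '[0.28,-1,0,0,0,0, 0.28,-1,0,0,0,0, 0.28,-1,0,0,0,0]'
python3 -m inch '[0.28,-1,0,0,0,0, 0.28,-1,0,0,0,0, 0.28,-1,0,0,0,0]'
python3 -m inch '[0.28,-1,0,0,0,0, 0.28,-1,0,0,0,0, 0.28,-1,0,0,0,0]'
python3 -m inch '[0.28,-1,0,0,0,0, 0.28,-1,0,0,0,0, 0.28,-1,0,0,0,0]'
python3 -m inch '[0.28,-1,0,0,0,0, 0.28,-1,0,0,0,0, 0.28,-1,0,0,0,0]'
python3 -m inch '[0.28,-1,0,0,0,0, 0.28,-1,0,0,0,0, 0.28,-1,0,0,0,0, 0.28,-1,0,0,0,0, 0.28,-1,0,0,0,0]') | grep -E "time|posi|force"
cat >> h.py <<'E'
def weights(c="wrist",z=.018):
    out=[]
    k=get_calibration(c); im=camera(c)
    for d in cut_out(c,"weight1"):
        if d["conf"]<.3: continue
        e,m,r=top(c,d["region"],z)
        out.append((d,e,m,r)); v=np.array(e[0])-np.array(m)
        print("conf %.2f"%d["conf"],np.round(d["bbox"]),"circ",np.round(e[0],1),"r %.1f"%e[1],"cent",np.round(m,1),"rect",np.round(r[0],1),np.round(r[1],1),"%.1f"%r[2])
    return im,out
E
python3 - <<'E'
from h import *
print(tool())
im,o=weights(); cv2.imwrite("pics/w1.png",im[:,:,::-1])
E
```

```text
time: 2.43
position: [0.36, -0.2671, 0.2442]
ft_force: [-0.4, 0.1, -0.7]
grip_force: 0.0
time: 2.68
position: [0.3827, -0.1878, 0.2444]
ft_force: [-0.1, 0.4, -0.5]
grip_force: 0.0
time: 2.93
position: [0.4058, -0.1085, 0.2446]
ft_force: [-0.2, 0.6, 0.9]
grip_force: 0.0
time: 3.18
position: [0.4291, -0.029, 0.2448]
ft_force: [-0.2, 0.6, -0.1]
grip_force: 0.0
time: 3.43
position: [0.4525, 0.0506, 0.245]
ft_force: [-0.3, -0.3, -0.6]
grip_force: 0.0
time: 3.68
position: [0.4759, 0.1303, 0.245]
ft_force: [-0.6, -0.1, 0.1]
grip_force: 0.0
time: 3.93
position: [0.4988, 0.2103, 0.245]
ft_force: [0.0, -1.5, 0.3]
grip_force: 0.0
time: 4.35
position: [0.5181, 0.2847, 0.2441]
ft_force: [-0.6, -0.7, -0.0]
grip_force: 0.0
(array([0.5181, 0.2847, 0.2441]), 'x-axis yaw -0.02', 'tilt 0.11')
conf 0.97 [241. 156. 306. 223.] circ [538.4 321. ] r 32.7 cent [535.2 321.6] rect [537.6 321.1] [56.2 63.3] 83.1
conf 0.92 [260. 294. 321. 354.] circ [399.  309.3] r 35.2 cent [395.6 308.9] rect [398.  309.3] [68.2 56.8] 9.6
conf 0.84 [225.  76. 293. 154.] circ [606.1 330.8] r 32.8 cent [603.3 330.5] rect [605.5 331. ] [62.7 57.1] 15.9
conf 0.63 [ 56. 197. 126. 262.] circ [501.1 495.7] r 34.3 cent [499.5 498.7] rect [500.7 496.3] [55.3 67. ] 33.4
```

View pics/w1.png

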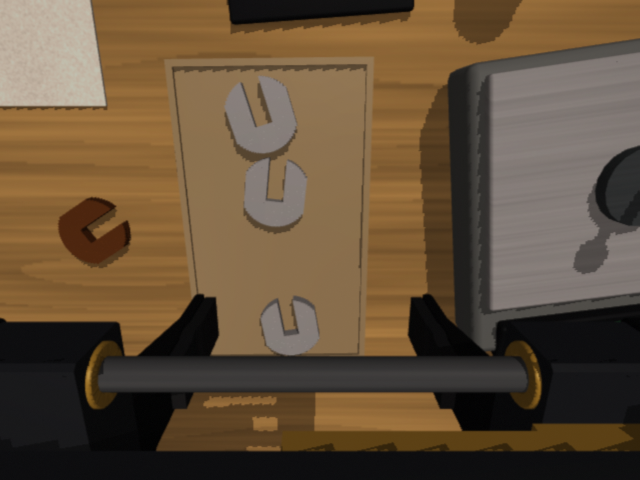

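Picture w1: steel weights at (290,325), (275,195) and (262,115) with slots toward +x. The brown look-alike is at (94,230), outside the tray. I choose the nearest weight, C at (290,325).

```bash
(python3 -m inch '[-0.75,-0.15,0.3,0,0,-0.11, -0.75,-0.15,0.3,0,0,-0.11, -0.75,-0.15,0.3,0,0,-0.11]'
python3 -m inch '[-0.76,0,0,0,0,0, -0.76,0,0,0,0,0, -0.76,0,0,0,0,0, -0.76,0,0,0,0,0, -0.76,0,0,0,0,0]' )| grep -E "time|posi|force"
python3 - <<'E'
from h import *
print(tool())
im,o=weights(); cv2.imwrite("pics/w2.png",im[:,:,::-1])
print(proj("wrist",[.398,.309,.018]))
print(shift((.398,.309,.030)))
E
```

```text
time: 4.7
position: [0.451, 0.2964, 0.2184]
ft_force: [-0.2, -0.9, -0.0]
grip_force: 0.0
time: 5.12
position: [0.3998, 0.288, 0.2213]
ft_force: [-0.5, -0.4, -0.8]
grip_force: 0.0
(array([0.3998, 0.288 , 0.2213]), 'x-axis yaw 9.77', 'tilt 0.19')
conf 0.81 [ 31.   9. 120. 101.] circ [496.9 495.7] r 34.3 cent [496.7 497.8] rect [497.5 496.2] [57.9 65.4] 32.0
conf 0.78 [262.   0. 342.  86.] circ [537.8 321.6] r 32.8 cent [534.7 321.7] rect [536.9 321.4] [56.6 62.2] 84.5
conf 0.69 [ 44. 236. 114. 303.] circ [314.  495.1] r 34.6 cent [312.9 494.3] rect [313.6 494.5] [60.9 62.6] 37.7
conf 0.59 [256. 180. 325. 255.] circ [398.2 309.1] r 32.9 cent [394.8 309. ] rect [397.7 309.8] [62.9 56. ] 10.2
[[290.45907083 218.30594381]]
[ 0.014 -0.259  2.388]
```

```bash
(python3 -m inch '[0.01,-0.26,0.8,0,0,0, 0.01,-0.26,0.8,0,0,0, 0.01,-0.26,0.8,0,0,0]'
python3 -m inch '[0,0,0.9,0,0,0, 0,0,0.9,0,0,0, 0,0,0.9,0,0,0]'
python3 -m inch '[0,0,0.3,0,0,0, 0,0,0.55,0,0,0, 0,0,0.65,0,0,0, 0,0,0.66,0,0,0, 0,0,0.66,0,0,0]' )| grep -E "time|posi|force"
python3 - <<'E'
from h import *
print(tool(),shift((.3977,.3095,.030)))
E
```

```text
time: 5.47
position: [0.3938, 0.3085, 0.1528]
ft_force: [-0.7, 0.7, 0.1]
grip_force: 0.0
time: 5.72
position: [0.3935, 0.3074, 0.0808]
ft_force: [-1.7, -0.4, 0.5]
grip_force: 0.0
time: 6.13
position: [0.3962, 0.3092, 0.0329]
ft_force: [0.5, 0.3, 0.5]
grip_force: 0.0
(array([0.3962, 0.3092, 0.0329]), 'x-axis yaw 9.84', 'tilt 0.09') [ 0.019 -0.001  0.036]
```

```bash
(python3 -m inch '[0.02,0,0.035,0,0,0, 0.02,0,0.035,0,0,0]'
python3 -m inch '[0,0,0,0,0,0, 0,0,0,0,0,0, 0,0,0,0,0,0, 0,0,0,0,0,0, 0,0,0,0,0,0, 0,0,0,0,0,0]' 45 40
python3 -m inch '[0,0,-0.5,0,0,0, 0,0,-1,0,0,0, 0,0,-1,0,0,0, 0,0,-1,0,0,0]')| grep -E "time|posi|force|width"
python3 - <<'E'
from h import *
print(tool())
E
```

```text
time: 6.3
position: [0.3981, 0.3097, 0.0301]
ft_force: [0.2, 0.8, -0.5]
grip_width: 0.0871
grip_force: 0.0
time: 6.8
position: [0.3968, 0.3091, 0.029]
ft_force: [-0.2, 0.7, 1.1]
grip_width: 0.0553
grip_force: 40.0
time: 7.13
position: [0.3979, 0.3098, 0.1104]
ft_force: [0.0, -0.2, -2.0]
grip_width: 0.0558
grip_force: 40.0
(array([0.3979, 0.3098, 0.1104]), 'x-axis yaw 9.86', 'tilt 0.26')
```

```bash
(python3 -m inch '[0.1,0.9,-0.9,0,0,0.11, 0.1,0.9,-0.9,0,0,0.11, 0.1,0.9,-0.9,0,0,0.11]'
python3 -m inch '[0.3,1,-0.2,0,0,0, 0.3,1,-0.2,0,0,0, 0.3,1,-0.2,0,0,0]'
python3 -m inch '[0.2,1,-0.2,0,0,0, 0.2,1,-0.2,0,0,0, 0.2,1,-0.2,0,0,0, 0.2,1,-0.2,0,0,0, 0.2,1,-0.2,0,0,0]')| grep -E "time|posi|force|width"
python3 - <<'E'
from h import *
print(tool())
im=camera("wrist"); cv2.imwrite("pics/w3.png",im[:,:,::-1])
print(proj("wrist",[[.554,.04,.155],[.554,.04,.09]]))
E
```

```text
time: 7.38
position: [0.4174, 0.2377, 0.1816]
ft_force: [0.2, 0.3, -2.1]
grip_width: 0.0555
grip_force: 40.0
time: 7.63
position: [0.4434, 0.1543, 0.197]
ft_force: [0.6, 0.6, -1.6]
grip_width: 0.0555
grip_force: 40.0
time: 8.05
position: [0.4555, 0.0797, 0.2116]
ft_force: [-0.9, -0.4, -2.9]
grip_width: 0.0558
grip_force: 40.0
(array([0.4555, 0.0797, 0.2116]), 'x-axis yaw -0.14', 'tilt 0.23')
[[401.40213577  86.92105938]
 [379.29771448  94.79464272]]
```

View pics/w3.png

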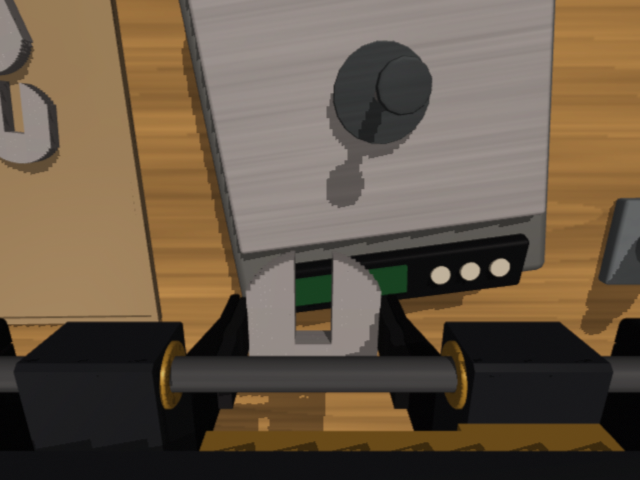

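```bash
python3 - <<'E'
from h import *
im=cv2.imread("pics/w3.png"); g=cv2.cvtColor(im,cv2.COLOR_BGR2GRAY)
m=(g[30:160,320:450]<85).astype(np.uint8)
m=cv2.morphologyEx(m,cv2.MORPH_OPEN,np.ones((15,15),np.uint8))
n,l,s,c=cv2.connectedComponentsWithStats(m); i=1+np.argmax(s[1:,4]); ct=max(cv2.findContours((l==i).astype(np.uint8),0,1)[0],key=len)
(x,y),r=cv2.minEnclosingCircle(ct); print(x+320,y+30,r)
print(unproj("wrist",(404.5,86),.155),unproj("wrist",(x+320,y+30),.09),unproj("wrist",(383,92),.09))
print(tool(), np.round(unproj("wrist",[(314,344),(295,300),(333,300)],.2116-.012),4))
print(shift((.479,.040,.118)))
E
```

```text
380.91379165649414 92.7068977355957 52.62718963623047
[[0.55439608 0.0385947  0.155     ]] [[0.55520488 0.03906487 0.09      ]] [[0.55561214 0.03779927 0.09      ]]
(array([0.4553, 0.0803, 0.2117]), 'x-axis yaw -0.05', 'tilt 0.22') [[0.4456 0.0804 0.1996]
 [0.4669 0.0885 0.1996]
 [0.4669 0.0724 0.1996]]
[0.301 0.504 1.169]
```

```bash
(python3 -m inch '[0.28,0.52,0.6,0,0,0, 0.28,0.52,0.6,0,0,0, 0.28,0.52,0.6,0,0,0]'
python3 -m inch '[0,0,0.5,0,0,0, 0,0,0.55,0,0,0, 0,0,0.57,0,0,0, 0,0,0.57,0,0,0, 0,0,0.57,0,0,0]' )| grep -E "time|posi|force|width"
python3 - <<'E'
from h import *
print(tool(),shift((.5565,.0387,.117)))
E
```

```text
time: 8.35
position: [0.4789, 0.0375, 0.1616]
ft_force: [0.2, -0.5, -2.2]
grip_width: 0.0557
grip_force: 40.0
time: 8.77
position: [0.4797, 0.0388, 0.1208]
ft_force: [0.4, -0.4, -3.5]
grip_width: 0.0551
grip_force: 40.0
(array([0.4797, 0.0388, 0.1208]), 'x-axis yaw 0.03', 'tilt 0.13') [0.96  0.001 0.049]
```

```bash
(python3 -m inch '[0.2,0,0.04,0,0,0, 0.4,0,0.04,0,0,0, 0.6,0,0.04,0,0,0, 0.8,0,0.04,0,0,0, 0.92,0,0.04,0,0,0, 0.96,0,0.04,0,0,0, 0.96,0,0.04,0,0,0, 0.96,0,0.04,0,0,0]' )| grep -E "time|posi|force|width"
python3 - <<'E'
from h import *
print(tool(),shift((.5565,.0387,.114)))
E
```

```text
time: 9.43
position: [0.5553, 0.0381, 0.1167]
ft_force: [0.5, -0.6, -3.1]
grip_width: 0.0556
grip_force: 40.0
(array([0.5553, 0.0381, 0.1167]), 'x-axis yaw -0.04', 'tilt 0.01') [ 0.015 -0.007  0.033]
```

```bash
(python3 -m inch '[0.01,0,0.02,0,0,0, 0.01,0,0.035,0,0,0, 0.01,0,0.035,0,0,0]'
python3 -m inch '[0,0,0,0,0,0, 0,0,0,0,0,0, 0,0,0,0,0,0]' 80
python3 -m inch '[0,0,-0.5,0,0,0, 0,0,-1,0,0,0, 0,0,-1,0,0,0, 0,0,-1,0,0,0]')| grep -E "time|posi|force|width"
python3 - <<'E'
from h import *
print(tool())
s=camera("side"); cv2.imwrite("pics/s1.png",cv2.resize(s[190:400,220:420,::-1],None,fx=3,fy=2.8,interpolation=2))
E
```

```text
time: 9.68
position: [0.5561, 0.038, 0.1131]
ft_force: [-0.1, 0.7, -3.7]
grip_width: 0.0556
grip_force: 40.0
time: 9.93
position: [0.5571, 0.0378, 0.1137]
ft_force: [1.0, -1.0, 0.0]
grip_width: 0.0684
grip_force: 0.0
time: 10.27
position: [0.5589, 0.0377, 0.1961]
ft_force: [-1.2, -1.1, -1.4]
grip_width: 0.0797
grip_force: 0.0
(array([0.5589, 0.0377, 0.1961]), 'x-axis yaw -0.04', 'tilt 0.40')
```

View pics/s1.png

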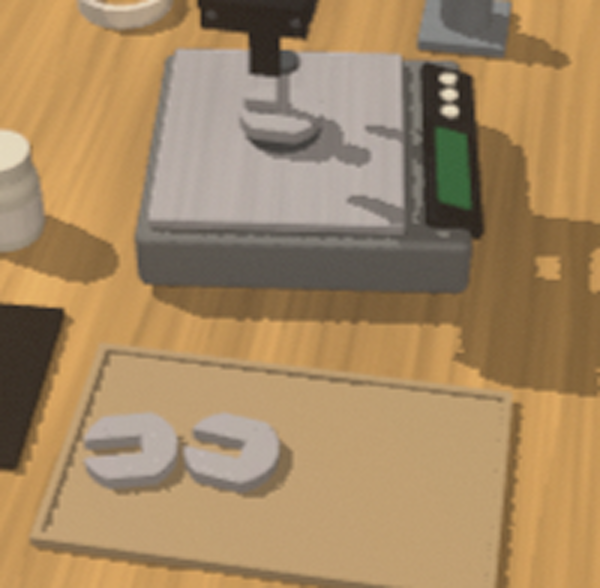

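The first weight is on the rod, and the other two still lie in the tray. Next is B.

```bash
(python3 -m inch '[-0.1,-1,-0.1,0,0,0, -0.1,-1,-0.1,0,0,0, -0.1,-1,-0.1,0,0,0]' 87
python3 -m inch '[-0.1,-1,-0.1,0,0,0, -0.1,-1,-0.1,0,0,0, -0.1,-1,-0.1,0,0,0]'
python3 -m inch '[-0.1,-1,-0.1,0,0,0.07, -0.1,-1,-0.1,0,0,0.07, -0.1,-1,-0.1,0,0,0.07, -0.1,-1,-0.1,0,0,0.07, -0.1,-1,-0.1,0,0,0.07]')| grep -E "time|posi"
python3 - <<'E'
from h import *
print(tool())
weights()
print(shift((.5372,.3212,.0295)))
E
```

```text
time: 10.57
position: [0.5466, 0.1232, 0.2005]
time: 10.82
position: [0.5392, 0.2033, 0.2086]
time: 11.23
position: [0.5322, 0.2771, 0.216]
(array([0.5322, 0.2771, 0.216 ]), 'x-axis yaw -6.29', 'tilt 0.17')
conf 0.83 [200.  98. 276. 181.] circ [606.9 330.4] r 32.9 cent [604.4 329.7] rect [606.2 330.5] [62.9 58.4] 18.8
conf 0.72 [229. 182. 296. 251.] circ [538.4 319.2] r 33.5 cent [536.1 320.2] rect [538.2 320.2] [56.5 64.1] 83.6
conf 0.59 [620. 138. 640. 221.] circ [536.3  -3.5] r 33.7 cent [534.3   2.4] rect [535.2   4.4] [67.5 16. ] 7.8
conf 0.59 [ 42. 242. 118. 310.] circ [502.6 493.8] r 35.4 cent [501.1 496.8] rect [502.7 494.5] [55.9 69.5] 30.3
conf 0.57 [157. 436. 166. 448.] circ [308.8 466.1] r 11.6 cent [308.3 466. ] rect [308.6 465.7] [ 4.1 23.1] 58.8
[-0.003 -0.566  2.336]
```

```bash
(python3 -m inch '[-0.01,-0.56,0.8,0,0,0, -0.01,-0.56,0.8,0,0,0, -0.01,-0.56,0.8,0,0,0]'
python3 -m inch '[0,0,0.9,0,0,0, 0,0,0.9,0,0,0, 0,0,0.9,0,0,0]'
python3 -m inch '[0,0,0.3,0,0,0, 0,0,0.5,0,0,0, 0,0,0.6,0,0,0, 0,0,0.63,0,0,0, 0,0,0.63,0,0,0]' )| grep -E "time|posi|force"
python3 - <<'E'
from h import *
print(tool(),shift((.537,.3205,.030)))
E
```

```text
time: 11.58
position: [0.5343, 0.3222, 0.1471]
ft_force: [-1.2, 0.3, -0.4]
grip_force: 0.0
time: 11.83
position: [0.5333, 0.3192, 0.0758]
ft_force: [-1.5, -0.6, -1.0]
grip_force: 0.0
time: 12.25
position: [0.5378, 0.322, 0.0319]
ft_force: [0.1, -0.1, -0.1]
grip_force: 0.0
(array([0.5378, 0.322 , 0.0319]), 'x-axis yaw -6.39', 'tilt 0.04') [-0.008  0.02   0.023]
```

```bash
(python3 -m inch '[0,0.02,0.025,0,0,0, 0,0.02,0.025,0,0,0]'
python3 -m inch '[0,0,0,0,0,0, 0,0,0,0,0,0, 0,0,0,0,0,0, 0,0,0,0,0,0, 0,0,0,0,0,0, 0,0,0,0,0,0]' 45 40
python3 -m inch '[0,0,-0.5,0,0,0, 0,0,-1,0,0,0, 0,0,-1,0,0,0, 0,0,-1,0,0,0]'
python3 -m inch '[-0.1,0.9,-0.9,0,0,-0.07, -0.1,0.9,-0.9,0,0,-0.07, -0.1,0.9,-0.9,0,0,-0.07]'
python3 -m inch '[-0.3,0.95,0,0,0,0, -0.3,0.95,0,0,0,0, -0.3,0.95,0,0,0,0]'
python3 -m inch '[-0.2,0.95,0,0,0,0, -0.2,0.95,0,0,0,0, -0.2,0.95,0,0,0,0, -0.2,0.95,0,0,0,0]'
)| grep -E "time|posi|force|width"
python3 - <<'E'
from h import *
im=camera("wrist"); print(tool()); cv2.imwrite("pics/w4.png",im[:,:,::-1])
print(shift((.478,.0387,.140)),proj("wrist",[.555,.0387,.155]))
t=get_obs()["position"];
for r in range(300,352,4): print(r,''.join('#' if v>120 else '.' for v in im[r,270:360:2].mean(axis=1)))
print(proj("wrist",t+[[-.008,.008,-.012],[-.008,-.008,-.012],[-.008,0,-.024]]))
E
```

```text
time: 12.42
position: [0.5378, 0.3208, 0.0303]
ft_force: [0.1, 0.1, 0.1]
grip_width: 0.087
grip_force: 0.0
time: 12.92
position: [0.5369, 0.3209, 0.029]
ft_force: [0.0, -0.0, -0.3]
grip_width: 0.0558
grip_force: 40.0
time: 13.25
position: [0.5386, 0.3217, 0.1111]
ft_force: [0.0, 0.5, -3.0]
grip_width: 0.0555
grip_force: 40.0
time: 13.5
position: [0.5195, 0.2478, 0.181]
ft_force: [0.8, 0.1, -2.2]
grip_width: 0.0555
grip_force: 40.0
time: 13.75
position: [0.4918, 0.1691, 0.179]
ft_force: [-1.3, -0.4, -1.9]
grip_width: 0.0555
grip_force: 40.0
time: 14.08
position: [0.4795, 0.097, 0.1796]
ft_force: [0.3, 0.2, -2.6]
grip_width: 0.0555
grip_force: 40.0
(array([0.4801, 0.098 , 0.1799]), 'x-axis yaw -0.18', 'tilt 0.17')
[-0.022  0.741  0.498] [[460.16204964 143.96311916]]
300 ############....................#############
304 ############....................#############
308 ############....................#############
312 ############....................#############
316 ############....................#############
320 ############....................#############
324 ############....................#############
328 ############....................#############
332 ############....................#############
336 ############....................#############
340 ############....................#############
344 #############################################
348 #############################################
[[296.04908929 340.74706608]
 [332.46373816 340.70117408]
 [314.20521195 327.10215491]]
```

```bash
(python3 -m inch '[-0.03,0.74,0.3,0,0,0, -0.03,0.74,0.5,0,0,0, -0.03,0.74,0.5,0,0,0, -0.03,0.74,0.57,0,0,0, -0.03,0.74,0.6,0,0,0, -0.03,0.74,0.6,0,0,0]'
)| grep -E "time|posi|force|width"
python3 - <<'E'
from h import *
print(tool()); print(shift((.556,.0387,.129)))
E
```

```text
time: 14.63
position: [0.4785, 0.0404, 0.1325]
ft_force: [0.1, 0.6, -2.2]
grip_width: 0.0553
grip_force: 40.0
(array([0.4785, 0.0404, 0.1325]), 'x-axis yaw 0.04', 'tilt 0.04')
[0.969 0.022 0.043]
```

```bash
(python3 -m inch '[0.15,0.02,0.04,0,0,0, 0.3,0.02,0.04,0,0,0, 0.45,0.02,0.04,0,0,0, 0.6,0.02,0.04,0,0,0, 0.8,0.02,0.04,0,0,0, 0.92,0.02,0.04,0,0,0, 0.97,0.02,0.04,0,0,0, 0.97,0.02,0.04,0,0,0, 0.97,0.02,0.04,0,0,0]' )| grep -E "time|posi|force|width"
python3 - <<'E'
from h import *
print(tool(),shift((.556,.0387,.1255)))
E
```

```text
time: 15.38
position: [0.5557, 0.038, 0.1297]
ft_force: [0.1, -0.7, -1.7]
grip_width: 0.0558
grip_force: 40.0
(array([0.5557, 0.038 , 0.1297]), 'x-axis yaw -0.01', 'tilt 0.01') [ 0.004 -0.009  0.053]
```

```bash
(python3 -m inch '[0,0,0.03,0,0,0, 0,0,0.05,0,0,0, 0,0,0.05,0,0,0]'
python3 -m inch '[0,0,0,0,0,0, 0,0,0,0,0,0, 0,0,0,0,0,0]' 80
python3 -m inch '[0,0,-0.5,0,0,0, 0,0,-0.9,0,0,0, 0,0,-0.9,0,0,0, 0,0,-0.9,0,0,0]'
python3 -m inch '[0.15,-1,0,0,0,0, 0.15,-1,0,0,0,0, 0.15,-1,0,0,0,0]' 87
python3 -m inch '[0.15,-1,-0.1,0,0,0, 0.15,-1,-0.1,0,0,0, 0.15,-1,-0.1,0,0,0]'
python3 -m inch '[0.15,-1,-0.1,0,0,-0.19, 0.15,-1,-0.1,0,0,-0.19, 0.15,-1,-0.1,0,0,-0.19, 0.15,-1,-0.1,0,0,-0.19, 0.15,-1,-0.1,0,0,-0.19]')| grep -E "time|posi|force|width"
python3 - <<'E'
from h import *
print(tool())
im,_=weights()
print(shift((.6055,.3305,.0295)))
s=camera("side")[190:370,230:400,::-1]; s=cv2.resize(s,None,fx=2.5,fy=2.5,interpolation=2)
cv2.imwrite("pics/m2.png",np.hstack([cv2.resize(im[:330,120:400,::-1],(370,450)),s]))
E
```

```text
time: 15.63
position: [0.5554, 0.0375, 0.1254]
ft_force: [-0.3, 0.1, -1.6]
grip_width: 0.0556
grip_force: 40.0
time: 15.88
position: [0.5565, 0.0373, 0.1262]
ft_force: [-0.3, -0.9, 0.3]
grip_width: 0.0685
grip_force: 0.0
time: 16.22
position: [0.5578, 0.0373, 0.2001]
ft_force: [0.4, 0.2, -1.2]
grip_width: 0.0794
grip_force: 0.0
time: 16.47
position: [0.5679, 0.1228, 0.1969]
ft_force: [0.0, 0.2, -0.8]
grip_width: 0.0862
grip_force: 0.0
time: 16.72
position: [0.5807, 0.2033, 0.2055]
ft_force: [1.2, -0.4, 0.1]
grip_width: 0.0867
grip_force: 0.0
time: 17.13
position: [0.5913, 0.2768, 0.2124]
ft_force: [-0.1, -0.7, -0.6]
grip_width: 0.0869
grip_force: 0.0
(array([0.5913, 0.2768, 0.2124]), 'x-axis yaw 17.00', 'tilt 0.18')
conf 0.81 [224. 149. 290. 225.] circ [606.9 330.1] r 33.0 cent [603.9 329.7] rect [606.3 330.4] [62.8 56.9] 17.0
conf 0.73 [  8. 208.  87. 276.] circ [504.4 495.4] r 35.6 cent [501.7 497.2] rect [503.1 495.5] [55.9 69.5] 30.3
[ 0.37  -0.604  2.29 ]
```

View pics/m2.png

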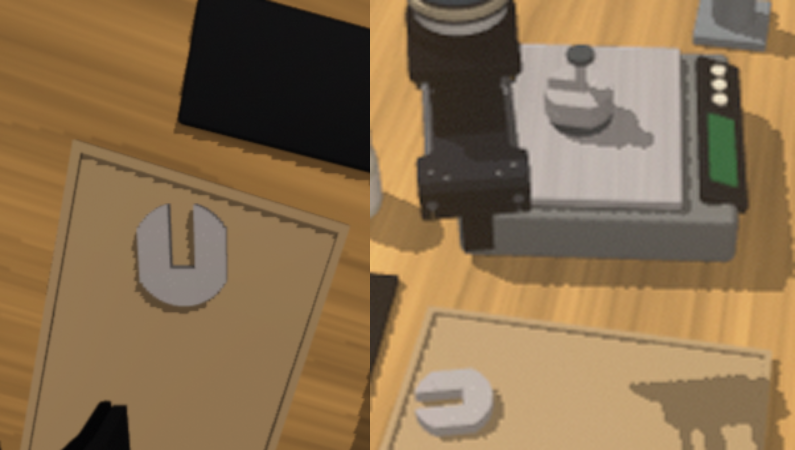

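Two weights are stacked on the rod. The last one is in view and sits straight in the tool frame.

```bash
(python3 -m inch '[0.37,-0.6,0.7,0,0,0, 0.37,-0.6,0.7,0,0,0, 0.37,-0.6,0.7,0,0,0]'
python3 -m inch '[0,0,0.9,0,0,0, 0,0,0.9,0,0,0, 0,0,0.9,0,0,0]'
python3 -m inch '[0,0,0.3,0,0,0, 0,0,0.5,0,0,0, 0,0,0.63,0,0,0, 0,0,0.67,0,0,0, 0,0,0.67,0,0,0]' )| grep -E "time|posi|force"
python3 - <<'E'
from h import *
print(tool(),shift((.6055,.3303,.030)))
E
```

```text
time: 17.53
position: [0.6042, 0.3332, 0.1512]
ft_force: [-0.4, -0.1, -1.6]
grip_force: 0.0
time: 17.78
position: [0.6018, 0.3288, 0.0792]
ft_force: [-1.0, -0.3, -1.1]
grip_force: 0.0
time: 18.2
position: [0.6068, 0.3314, 0.0327]
ft_force: [0.7, 0.3, 0.2]
grip_force: 0.0
(array([0.6068, 0.3314, 0.0327]), 'x-axis yaw 17.00', 'tilt 0.01') [-0.019  0.008  0.033]
```

```bash
(python3 -m inch '[-0.01,0.01,0.03,0,0,0, -0.01,0.01,0.03,0,0,0]'
python3 -m inch '[0,0,0,0,0,0, 0,0,0,0,0,0, 0,0,0,0,0,0, 0,0,0,0,0,0, 0,0,0,0,0,0, 0,0,0,0,0,0]' 45 40
python3 -m inch '[0,0,-0.5,0,0,0, 0,0,-1,0,0,0, 0,0,-1,0,0,0, 0,0,-1,0,0,0]'
python3 -m inch '[-0.6,0.7,-0.9,0,0,0.19, -0.6,0.7,-0.9,0,0,0.19, -0.6,0.7,-0.9,0,0,0.19, -0.6,0.7,-0.9,0,0,0.19]'
python3 -m inch '[-0.6,0.95,0,0,0,0, -0.6,0.95,0,0,0,0, -0.6,0.95,0,0,0,0]'
python3 -m inch '[-0.65,0.95,0,0,0,0, -0.65,0.95,0,0,0,0, -0.65,0.95,0,0,0,0, -0.65,0.95,0,0,0,0]'
)| grep -E "time|posi|force|width"
python3 - <<'E'
from h import *
im=camera("wrist"); print(tool())
print(shift((.478,.0387,.152)))
t=get_obs()["position"];
for r in range(320,352,4): print(r,''.join('#' if v>120 else '.' for v in im[r,270:360:2].mean(axis=1)))
print(proj("wrist",t+[[-.008,.008,-.012],[-.008,-.008,-.012],[-.008,0,-.024]]))
E
```

```text
time: 18.37
position: [0.6067, 0.3309, 0.0311]
ft_force: [-0.7, 0.8, 0.5]
grip_width: 0.0869
grip_force: 0.0
time: 18.87
position: [0.6061, 0.3309, 0.0298]
ft_force: [0.2, 0.1, 1.1]
grip_width: 0.0558
grip_force: 40.0
time: 19.2
position: [0.6079, 0.3317, 0.1125]
ft_force: [-0.1, -0.9, -2.0]
grip_width: 0.0556
grip_force: 40.0
time: 19.53
position: [0.5757, 0.2608, 0.1831]
ft_force: [0.3, 0.2, -2.1]
grip_width: 0.0556
grip_force: 40.0
time: 19.78
position: [0.521, 0.1836, 0.1786]
ft_force: [-2.0, -0.1, -3.1]
grip_width: 0.0557
grip_force: 40.0
time: 20.12
position: [0.4729, 0.1101, 0.18]
ft_force: [0.3, -0.9, -1.5]
grip_width: 0.0553
grip_force: 40.0
(array([0.4753, 0.1111, 0.1805]), 'x-axis yaw -0.15', 'tilt 0.17')
[0.037 0.905 0.356]
320 ############....................#############
324 ############....................#############
328 ############....................#############
332 ############....................#############
336 ############....................#############
340 ############...................##############
344 #############################################
348 #############################################
[[296.03010785 340.68501318]
 [332.44824231 340.65387355]
 [314.18865445 327.0445566 ]]
```

```bash
(python3 -m inch '[0.03,0.9,0.1,0,0,0, 0.03,0.9,0.2,0,0,0, 0.03,0.9,0.3,0,0,0, 0.03,0.9,0.43,0,0,0, 0.03,0.9,0.43,0,0,0, 0.03,0.9,0.43,0,0,0]'
)| grep -E "time|posi|force|width"
python3 - <<'E'
from h import *
print(tool()); print(shift((.556,.0387,.1415)))
E
```

```text
time: 20.67
position: [0.4791, 0.0404, 0.1464]
ft_force: [-0.3, -0.8, -2.1]
grip_width: 0.0554
grip_force: 40.0
(array([0.4791, 0.0404, 0.1464]), 'x-axis yaw -0.00', 'tilt 0.10')
[0.961 0.021 0.06 ]
```

```bash
(python3 -m inch '[0.12,0.02,0.06,0,0,0, 0.3,0.02,0.06,0,0,0, 0.45,0.02,0.06,0,0,0, 0.6,0.02,0.06,0,0,0, 0.8,0.02,0.06,0,0,0, 0.92,0.02,0.06,0,0,0, 0.965,0.02,0.06,0,0,0, 0.965,0.02,0.06,0,0,0, 0.965,0.02,0.06,0,0,0]' )| grep -E "time|posi|force|width"
python3 - <<'E'
from h import *
print(tool(),shift((.556,.0387,.138)))
E
```

```text
time: 21.42
position: [0.5556, 0.0381, 0.1424]
ft_force: [0.0, 0.3, -2.1]
grip_width: 0.0556
grip_force: 40.0
(array([0.5556, 0.0381, 0.1424]), 'x-axis yaw -0.02', 'tilt 0.03') [ 0.005 -0.007  0.055]
```

```bash
(python3 -m inch '[0,0,0.03,0,0,0, 0,0,0.055,0,0,0, 0,0,0.055,0,0,0]'
python3 -m inch '[0,0,0,0,0,0, 0,0,0,0,0,0, 0,0,0,0,0,0]' 80
python3 -m inch '[0,0,-0.5,0,0,0, 0,0,-0.95,0,0,0, 0,0,-0.95,0,0,0, 0,0,-0.95,0,0,0]'
python3 -m inch '[-0.2,1,-0.2,0,0,0, -0.2,1,-0.2,0,0,0, -0.2,1,-0.2,0,0,0]' 
python3 -m inch '[-0.2,1,-0.2,0,0,0, -0.2,1,-0.2,0,0,0, -0.2,1,-0.2,0,0,0]'
python3 -m inch '[-0.2,1,0,0,0,0, -0.2,1,0,0,0,0, -0.2,1,0,0,0,0]'
python3 -m inch '[-0.2,1,0,0,0,0, -0.2,1,0,0,0,0, -0.2,1,0,0,0,0, -0.2,1,0,0,0,0, -0.2,1,0,0,0,0]')| grep -E "time|posi|force|width"
python3 - <<'E'
from h import *
print(tool())
im=camera("wrist")
for n,z in [("mallet",.065),("mat",.003),("punch",.107)]:
    for d in cut_out("wrist",n):
        if d["conf"]>.3:
            e,m,r=top("wrist",d["region"],z); print(n,d["conf"],d["bbox"],np.round(e[0],1),"rect",np.round(r[0],1),np.round(r[1],1),r[2])
s=camera("side")[190:370,230:350,::-1]; s=cv2.resize(s,None,fx=2.5,fy=2.5,interpolation=2)
cv2.imwrite("pics/m3.png",np.hstack([cv2.resize(im[:420,:,::-1],(500,328)),s[:328]]))
cv2.imwrite("pics/w5.png",im[:,:,::-1])
E
```

```text
time: 21.67
position: [0.5554, 0.0378, 0.1379]
ft_force: [0.3, -0.7, -2.6]
grip_width: 0.0557
grip_force: 40.0
time: 21.92
position: [0.5562, 0.0377, 0.1385]
ft_force: [-0.1, 0.3, 0.1]
grip_width: 0.0684
grip_force: 0.0
time: 22.25
position: [0.5578, 0.0376, 0.2168]
ft_force: [-0.4, -0.2, -0.2]
grip_width: 0.0796
grip_force: 0.0
time: 22.5
position: [0.5395, -0.0477, 0.2305]
ft_force: [0.4, -0.5, 0.5]
grip_width: 0.0797
grip_force: 0.0
time: 22.75
position: [0.5238, -0.1284, 0.2466]
ft_force: [0.6, -0.2, -0.3]
grip_width: 0.0798
grip_force: 0.0
time: 23.0
position: [0.5072, -0.2081, 0.2454]
ft_force: [0.1, -0.5, -0.2]
grip_width: 0.0802
grip_force: 0.0
time: 23.42
position: [0.4911, -0.281, 0.2451]
ft_force: [-0.8, 0.9, 0.4]
grip_width: 0.0803
grip_force: 0.0
(array([ 0.4911, -0.281 ,  0.2451]), 'x-axis yaw -0.10', 'tilt 0.17')
mallet 0.68 [408.6, 117.1, 502.6, 311.6] [ 498.9 -390. ] rect [ 497.9 -387.1] [ 58.7 162.2] 83.47949981689453
punch 0.76 [230.0, 288.7, 269.2, 330.2] [ 436.  -229.1] rect [ 435.5 -229.3] [30.5 32.6] 36.04239273071289
```

View pics/m3.png

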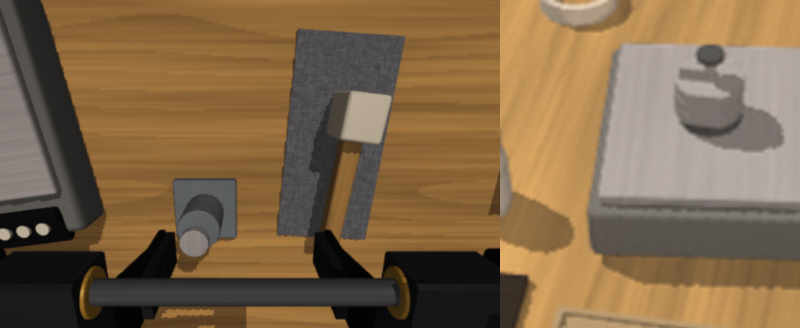

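All three are stacked on the rod. The mallet head's top face is near w5 px (470,150), its handle runs down the image, and the punch button is near (248,310).

```bash
python3 - <<'E'
from h import *
im=cv2.imread("pics/w5.png")
g=im.min(axis=2).astype(int)
m=((g>140)).astype(np.uint8); m[:, :400]=0; m[:,540:]=0; m[:90]=0; m[210:]=0
m=cv2.morphologyEx(m,cv2.MORPH_OPEN,np.ones((5,5)))
ct=max(cv2.findContours(m,0,1)[0],key=len)[:,0]
p=unproj("wrist",ct,.065)[:,:2]*1000
print(cv2.minAreaRect(ct.astype(np.float32)),cv2.minAreaRect(p.astype(np.float32)))
print(np.round(unproj("wrist",[(451,117),(502,124),(494,183),(439,179)],.065)*1000,1))
# handle: brown midline at z=.034+.012
E
```

```text
((469.5479431152344, 149.20547485351562), (47.641822814941406, 62.41925048828125), 11.093724250793457) ((553.7681274414062, -403.212646484375), (37.677005767822266, 45.26261520385742), 84.42922973632812)
[[ 578.5 -386.2   65. ]
 [ 573.5 -426.3   65. ]
 [ 527.8 -426.6   65. ]
 [ 530.9 -381.7   65. ]]
```

```bash
(python3 -m inch '[0.2,0.8,0,0,0,0.06, 0.2,0.8,0,0,0,0.06, 0.2,0.8,0,0,0,0.06]' 70
python3 -m inch '[0.1,0.65,0.3,0,0,0, 0.1,0.65,0.3,0,0,0, 0.1,0.65,0.3,0,0,0, 0.1,0.65,0.3,0,0,0, 0.1,0.65,0.3,0,0,0]')| grep -E "time|posi"
python3 - <<'E'
from h import *
print(tool())
im=camera("wrist")
for d in cut_out("wrist","mallet"):
    if d["conf"]>.3: print(d["conf"],d["bbox"])
cv2.imwrite("pics/w6.png",im[:,:,::-1])
E
```

```text
time: 23.92
position: [0.5096, -0.3506, 0.2466]
time: 24.33
position: [0.5105, -0.3971, 0.2221]
(array([ 0.5105, -0.3971,  0.2221]), 'x-axis yaw -5.42', 'tilt 0.11')
0.68 [286.5, 140.2, 346.8, 351.3]
```

View pics/w6.png

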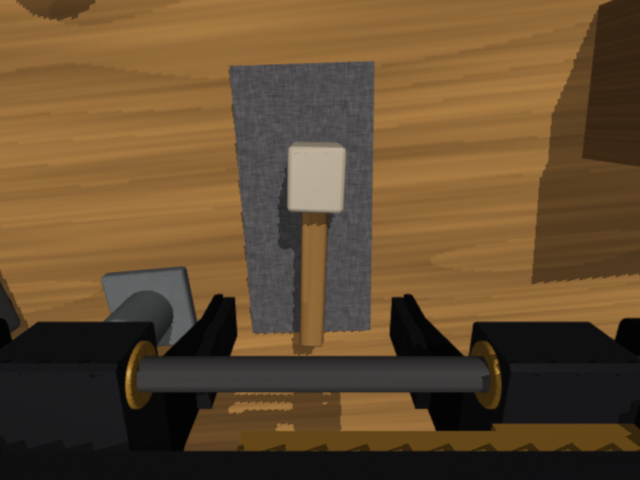

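```bash
python3 - <<'E'
from h import *
h=unproj("wrist",(317,180),.065)[0]; print(h)
a=unproj("wrist",[(314.5,220),(312,340)],.046); print(a, np.degrees(np.arctan2(*(a[0]-a[1])[[1,0]])))
c=unproj("wrist",[(289,147),(345,147),(345,212),(289,212)],.065); print(np.round(c,4),np.degrees(np.arctan2(*(c[0]-c[3])[[1,0]])),np.degrees(np.arctan2(*(c[1]-c[2])[[1,0]])))
y=np.radians(-6.4); g=h-.045*np.array([np.cos(y),np.sin(y),0]); print(g); print(shift((g[0],g[1],.037)))
E
```

```text
[ 0.55179826 -0.40338911  0.065     ]
[[ 0.5166003  -0.39831855  0.046     ]
 [ 0.40513261 -0.38578187  0.046     ]] -6.417042664642244
[[ 0.5777 -0.3851  0.065 ]
 [ 0.5739 -0.4259  0.065 ]
 [ 0.5254 -0.4226  0.065 ]
 [ 0.5294 -0.3797  0.065 ]] -6.380949895400283 -3.909334197815817
[ 0.5070787  -0.39837301  0.065     ]
[-0.045  0.02   2.322]
```

```bash
(python3 -m inch '[-0.045,0.02,0.8,0,0,0.01, -0.045,0.02,0.8,0,0,0.01, -0.045,0.02,0.8,0,0,0.01]'
python3 -m inch '[0,0,0.9,0,0,0, 0,0,0.9,0,0,0, 0,0,0.9,0,0,0]'
python3 -m inch '[0,0,0.3,0,0,0, 0,0,0.5,0,0,0, 0,0,0.62,0,0,0, 0,0,0.62,0,0,0, 0,0,0.62,0,0,0]'
python3 -m inch '[0,0,0,0,0,0, 0,0,0,0,0,0, 0,0,0,0,0,0, 0,0,0,0,0,0, 0,0,0,0,0,0, 0,0,0,0,0,0, 0,0,0,0,0,0, 0,0,0,0,0,0, 0,0,0,0,0,0]' 10 60 )| grep -E "time|posi|force|width"
python3 - <<'E'
from h import *
print(tool(),get_obs()["tool_rot"])
E
```

```text
time: 24.68
position: [0.5043, -0.3961, 0.1539]
ft_force: [-1.3, 1.3, -0.7]
grip_width: 0.07
grip_force: 0.0
time: 24.93
position: [0.5046, -0.3966, 0.082]
ft_force: [-0.7, 1.2, -1.3]
grip_width: 0.0702
grip_force: 0.0
time: 25.35
position: [0.5077, -0.4004, 0.0381]
ft_force: [0.1, -0.1, 0.2]
grip_width: 0.0698
grip_force: 0.0
time: 26.1
position: [0.5067, -0.3996, 0.0365]
ft_force: [0.2, 1.4, 0.5]
grip_width: 0.0219
grip_force: 59.7
(array([ 0.5067, -0.3996,  0.0365]), 'x-axis yaw -6.35', 'tilt 0.05') [ 9.98463833e-01 -5.54053882e-02 -2.78172024e-04 -3.72962592e-04]
```

```bash
(python3 -m inch '[0,0,-0.3,0,0,0, 0,0,-0.6,0,0,0, 0,0,-0.9,0,0,0, 0,0,-1,0,0,0]'
python3 -m inch '[0,0,-1,0,0,0, 0,0,-1,0,0,0, 0,0,-1,0,0,0]'
python3 -m inch '[-0.2,-0.6,0,0,0,0, -0.3,-0.8,0,0,0,0, -0.3,-0.8,0,0,0,0, -0.3,-0.8,0,0,0,0]')| grep -E "time|posi|force|width"
python3 - <<'E'
from h import *
print(tool()); im=camera("wrist"); cv2.imwrite("pics/w7.png",im[:,:,::-1])
for d in cut_out("wrist","punch"):
        if d["conf"]>.3:
            e,m,r=top("wrist",d["region"],.107); print("punch",d["conf"],d["bbox"],np.round(e[0],1),"rect",np.round(r[0],1),np.round(r[1],1),r[2])
E
```

```text
time: 26.43
position: [0.5081, -0.4011, 0.1194]
ft_force: [0.6, -1.7, -1.8]
grip_width: 0.0218
grip_force: 59.7
time: 26.68
position: [0.5101, -0.4033, 0.2038]
ft_force: [0.7, -1.4, -1.5]
grip_width: 0.0213
grip_force: 59.7
time: 27.02
position: [0.489, -0.3314, 0.1953]
ft_force: [-0.5, -0.5, -1.9]
grip_width: 0.0217
grip_force: 59.7
(array([ 0.489 , -0.3314,  0.1953]), 'x-axis yaw -6.26', 'tilt 0.20')
```

View pics/w7.png

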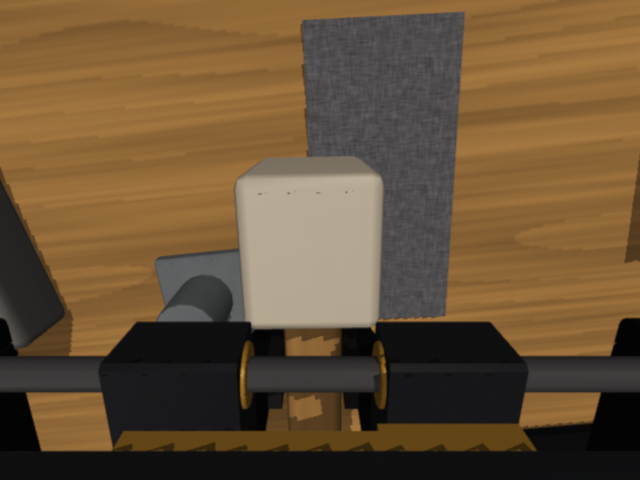

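```bash
python3 - <<'E'
from h import *
o=get_obs(); r=R.from_quat(o["tool_rot"])
print(np.round(proj("wrist",o["position"]+r.apply([[.02,-.022,-.0285],[.02,.022,-.0285],[.07,-.022,-.0285],[.07,.022,-.0285],[.07,-.022,.0335],[.07,.022,.0335]]))))
y=np.radians(-6.3); h=np.array([np.cos(y),np.sin(y)])*.045
P=np.array([.4355,-.2293]); t=P-h; print(t,shift((t[0],t[1],.195)))
for d in cut_out("side","punch")+cut_out("scene","punch"): print(d["conf"],d["bbox"])
E
```

```text
[[246. 330.]
 [383. 331.]
 [237. 173.]
 [393. 173.]
 [263. 155.]
 [365. 155.]]
[ 0.39077176 -0.22436196] [-1.389 -1.227  0.011]
0.44 [373.3, 166.2, 383.2, 180.1]
0.66 [249.2, 211.2, 381.1, 303.5]
0.57 [192.3, 237.2, 205.5, 254.7]
```

```bash
(python3 -m inch '[-0.3,-0.3,0,0,0,0, -0.68,-0.62,0,0,0,0, -0.68,-0.62,0,0,0,0, -0.68,-0.62,0,0,0,0]'
python3 -m inch '[-0.3,-0.3,0,0,0,0, -0.68,-0.61,0,0,0,0, -0.68,-0.61,0,0,0,0, -0.68,-0.61,0,0,0,0, -0.68,-0.61,0,0,0,0]')| grep -E "time|posi|force|width"
python3 - <<'E'
from h import *
print(tool(),shift((.392,-.2235,.195)))
a=camera("scene")[190:300,140:270,::-1];b=camera("side")[110:220,310:440,::-1]
cv2.imwrite("pics/m4.png",np.hstack([cv2.resize(x,None,fx=3,fy=3,interpolation=2) for x in (a,b)]))
E
```

```text
time: 27.55
position: [0.439, -0.2761, 0.1955]
ft_force: [0.7, -0.7, -2.5]
grip_width: 0.0216
grip_force: 59.7
time: 27.97
position: [0.3946, -0.226, 0.1972]
ft_force: [0.6, 0.4, -3.1]
grip_width: 0.0214
grip_force: 59.7
(array([ 0.3946, -0.226 ,  0.1972]), 'x-axis yaw -6.39', 'tilt 0.26') [-0.036 -0.027  0.027]
```

View pics/m4.png

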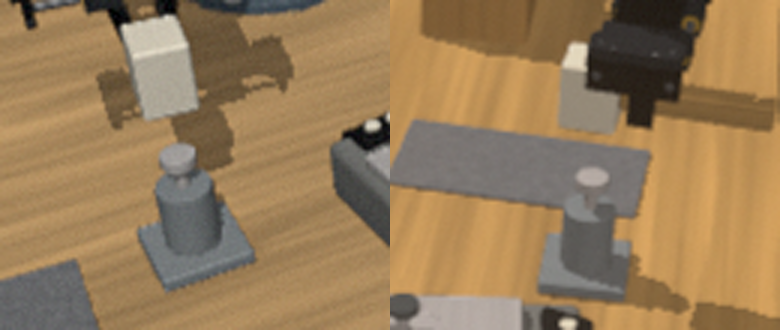

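```bash
python3 - <<'E'
from h import *
for c,p in [("scene",(199.7,242)),("side",(377.3,169))]: print(unproj(c,p,.107))
o=get_obs(); r=R.from_quat(o["tool_rot"])
co=o["position"]+r.apply([[x,y,z] for x in(.02,.07) for y in (-.022,.022) for z in (-.0285,.0335)])
off={"scene":(140,190,0),"side":(310,110,390)}
for c in off:
    q=(proj(c,co)-off[c][:2])*3+[off[c][2],0]; print(c,q.min(0),q.max(0))
    print(proj(c,[.4355,-.2293,.107]),proj(c,[.44,-.226,.107]))
E
```

```text
[[ 0.44200664 -0.22669688  0.107     ]]
[[ 0.43158763 -0.22505325  0.107     ]]
scene [112.50708374  10.7628356 ] [195.35959002 122.94502833]
[[197.83860817 240.90506522]] [[199.72239626 241.4762524 ]]
side [554.07818592  36.92218666] [627.75839726 134.994673  ]
[[375.97973817 167.96617511]] [[374.16749937 168.48031389]]
```

```bash
(python3 -m inch '[-0.03,-0.03,0.03,0,0,0, -0.03,-0.03,0.03,0,0,0, -0.03,-0.03,0.03,0,0,0, -0.03,-0.03,0.03,0,0,0]')| grep -E "time|posi|force|width"
python3 - <<'E'
from h import *
print(tool(),shift((.392,-.224,.1255)))
E
```

```text
time: 28.4
position: [0.3909, -0.2214, 0.194]
ft_force: [0.3, 0.2, -1.7]
grip_width: 0.0215
grip_force: 59.7
(array([ 0.3909, -0.2214,  0.194 ]), 'x-axis yaw -6.36', 'tilt 0.00') [0.017 0.031 0.857]
```

```bash
(python3 -m inch '[0.01,0.02,0.15,0,0,0, 0.01,0.02,0.5,0,0,0, 0.01,0.02,0.87,0,0,0]'
python3 -m inch '[0,0,0.01,0,0,0]'
python3 -m inch '[0,0,-0.4,0,0,0, 0,0,-0.87,0,0,0, 0,0,-0.87,0,0,0, 0,0,-0.87,0,0,0]')| grep -E "time|posi|force|width"
python3 - <<'E'
from h import *
print(tool()); 
a=camera("scene")[190:300,140:270,::-1];w=camera("wrist")[:440,:,::-1]
cv2.imwrite("pics/m5.png",np.hstack([cv2.resize(a,None,fx=3,fy=3,interpolation=2),cv2.resize(w,(400,330))]))
o=get_obs(); r=R.from_quat(o["tool_rot"])
print(np.round(proj("wrist",o["position"]+r.apply([[.02,-.022,-.0285],[.02,.022,-.0285],[.07,-.022,-.0285],[.07,.022,-.0285],[.07,-.022,.0335],[.07,.022,.0335]]))))
E
```

```text
time: 28.65
position: [0.3933, -0.2247, 0.1253]
ft_force: [-1.6, -1.6, 18.5]
grip_width: 0.0216
grip_force: 59.7
time: 28.73
position: [0.3905, -0.2225, 0.1213]
ft_force: [-2.8, -0.5, 6.3]
grip_width: 0.0215
grip_force: 60.0
time: 29.07
position: [0.3927, -0.224, 0.1958]
ft_force: [-0.5, -1.5, -3.0]
grip_width: 0.0214
grip_force: 60.0
(array([ 0.3927, -0.224 ,  0.1958]), 'x-axis yaw -6.34', 'tilt 0.36')
[[246. 330.]
 [383. 331.]
 [237. 173.]
 [393. 173.]
 [263. 155.]
 [365. 155.]]
```

View pics/m5.png

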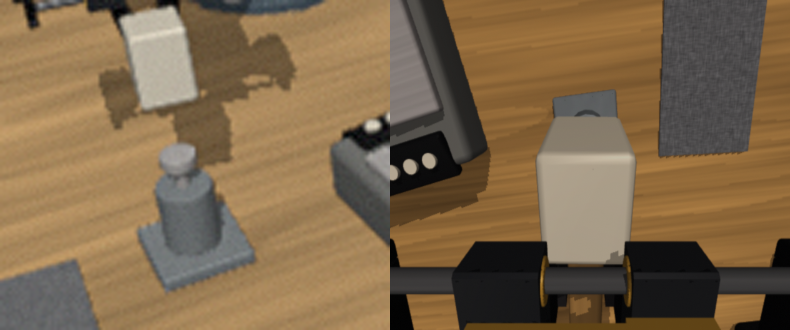

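```bash
python3 - <<'E'
from h import *
im=camera("wrist"); o=get_obs(); r=R.from_quat(o["tool_rot"])
m=(im.min(axis=2)>105).astype(np.uint8); m[:150]=0; m[355:]=0
n,l,s,c=cv2.connectedComponentsWithStats(cv2.morphologyEx(m,cv2.MORPH_OPEN,np.ones((7,7)))); i=1+np.argmax(s[1:,4]); print("white box",s[i])
for a in (0,3,6,8,10,12):
    ra=R.from_euler("y",a,degrees=True)
    P=np.array([[x,y,z] for x,z in((.02,-.0285),(.07,-.0285),(.07,.0335)) for y in (-.022,.022)])-[0,0,.003]
    q=proj("wrist",o["position"]+r.apply(ra.apply(P)+[0,0,.003])); print(a,np.round(q).astype(int).tolist())
E
```

```text
white box [  235   161   157   189 25027]
0 [[246, 330], [383, 331], [237, 173], [393, 173], [263, 155], [365, 155]]
3 [[246, 337], [383, 337], [235, 181], [395, 181], [262, 152], [367, 152]]
6 [[245, 343], [384, 343], [233, 190], [397, 191], [261, 149], [368, 149]]
8 [[245, 347], [384, 347], [231, 197], [398, 197], [260, 148], [369, 148]]
10 [[245, 351], [384, 352], [230, 204], [400, 204], [259, 146], [370, 147]]
12 [[245, 356], [384, 356], [229, 212], [401, 212], [258, 145], [371, 146]]
```

The blow bottomed the punch: the 10° mallet tilt matches about 5 mm of overtravel, and the punch has sprung back up. I'm returning the mallet, levelled by tilting the tool.

```bash
(python3 -m inch '[0.4,0.4,0,0,0,0, 0.6,0.7,0,0,0,0, 0.6,0.7,0,0,0,0, 0.6,0.7,0,0,0,0]'
python3 -m inch '[0.4,0.4,0,0,0,0, 0.6,0.8,0,0,0,0, 0.6,0.8,0,0,0,0, 0.6,0.8,0,0,0,0]'
python3 -m inch '[0,0.5,0.2,0,-0.11,0, 0,0.5,0.5,0,-0.11,0, 0,0.5,0.5,0,-0.11,0, 0,0.5,0.5,0,-0.11,0, 0,0.5,0.5,0,-0.11,0]'
)| grep -E "time|posi|force|width"
python3 - <<'E'
from h import *
print(tool(),shift((.5067,-.3996,.045)),shift((.5067,-.3996,.10)))
s=camera("side")[100:200,290:440,::-1]
cv2.imwrite("pics/m6.png",cv2.resize(s,None,fx=4,fy=4,interpolation=2))
E
```

```text
time: 29.55
position: [0.4332, -0.285, 0.192]
ft_force: [-1.1, -0.0, -2.3]
grip_width: 0.0212
grip_force: 60.0
time: 29.88
position: [0.4731, -0.3534, 0.1919]
ft_force: [-0.2, 0.4, -2.7]
grip_width: 0.0215
grip_force: 60.0
time: 30.3
position: [0.4682, -0.3906, 0.1531]
ft_force: [-0.0, 0.4, -2.0]
grip_width: 0.0214
grip_force: 60.0
(array([ 0.4682, -0.3906,  0.1531]), 'x-axis yaw -6.30', 'tilt 10.00') [0.718 0.062 1.245] [0.599 0.06  0.568]
```

View pics/m6.png

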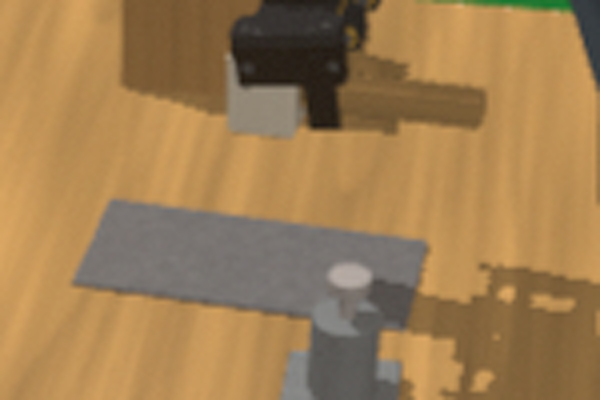

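```bash
(python3 -m inch '[0.3,0.06,0.28,0,0,0, 0.6,0.06,0.57,0,0,0, 0.6,0.06,0.57,0,0,0, 0.6,0.06,0.57,0,0,0]'
python3 -m inch '[0.06,0,0.35,0,0,0, 0.12,0,0.68,0,0,0, 0.12,0,0.7,0,0,0, 0.12,0,0.7,0,0,0, 0.12,0,0.7,0,0,0]'
)| grep -E "time|posi|force|width"
python3 - <<'E'
from h import *
print(tool(),shift((.5067,-.3996,.037)))
E
```

```text
time: 30.68
position: [0.5073, -0.4001, 0.0995]
ft_force: [-1.0, 0.9, -2.8]
grip_width: 0.0215
grip_force: 60.0
time: 31.1
position: [0.5079, -0.4023, 0.0458]
ft_force: [0.6, -0.3, -2.0]
grip_width: 0.0211
grip_force: 60.0
(array([ 0.5079, -0.4023,  0.0458]), 'x-axis yaw -6.38', 'tilt 9.78') [-0.    -0.032  0.111]
```

```bash
(python3 -m inch '[0,-0.03,0.05,0,0,0, 0,-0.03,0.09,0,0,0, 0,-0.03,0.09,0,0,0]'
python3 -m inch '[0,0,0.012,0,0,0, 0,0,0.012,0,0,0]'
python3 -m inch '[0,0,0.012,0,0,0, 0,0,0.012,0,0,0]'
)| grep -E "time|posi|force|width"
```

```text
time: 31.35
position: [0.5066, -0.399, 0.037]
ft_force: [-0.3, 0.5, -2.0]
grip_width: 0.0214
grip_force: 60.0
time: 31.52
position: [0.5065, -0.3992, 0.0362]
ft_force: [-1.9, 1.5, 1.5]
grip_width: 0.0212
grip_force: 60.0
time: 31.68
position: [0.5062, -0.3993, 0.0355]
ft_force: [-3.1, 0.8, 7.1]
grip_width: 0.0213
grip_force: 60.0
```

```bash
(python3 -m inch '[0,0,0,0,0,0, 0,0,0,0,0,0, 0,0,0,0,0,0, 0,0,0,0,0,0]' 60
python3 -m inch '[0,0,-0.2,0,0,0, 0,0,-0.6,0,0,0, 0,0,-1,0,0,0, 0,0,-1,0,0,0]'
python3 -m inch '[0,0,-0.9,0,0.11,0, 0,0,-0.9,0,0.11,0, 0,0,-0.9,0,0.11,0]'
python3 -m inch '[0,-0.9,-0.3,0,0,-0.07, 0,-0.9,-0.3,0,0,-0.07, 0,-0.9,-0.3,0,0,-0.07, 0,-0.9,-0.3,0,0,-0.07]'
)| grep -E "time|posi|force|width"
python3 - <<'E'
from h import *
print(tool()); im=camera("wrist")[:440,:,::-1]; s=camera("side")[120:250,250:420,::-1]
cv2.imwrite("pics/m7.png",np.hstack([cv2.resize(im,(350,270)),cv2.resize(s,(353,270))]))
E
```

```text
time: 32.02
position: [0.5065, -0.3992, 0.0342]
ft_force: [-0.1, -1.2, 0.0]
grip_width: 0.0405
grip_force: 0.0
time: 32.35
position: [0.5242, -0.4038, 0.1195]
ft_force: [0.6, -1.2, 1.1]
grip_width: 0.0584
grip_force: 0.0
time: 32.6
position: [0.5343, -0.4047, 0.1894]
ft_force: [-0.1, -1.4, 1.6]
grip_width: 0.0598
grip_force: 0.0
time: 32.93
position: [0.5407, -0.3289, 0.2087]
ft_force: [-0.2, -0.5, 0.7]
grip_width: 0.0604
grip_force: 0.0
(array([ 0.5407, -0.3289,  0.2087]), 'x-axis yaw 0.09', 'tilt 0.06')
```

View pics/m7.png

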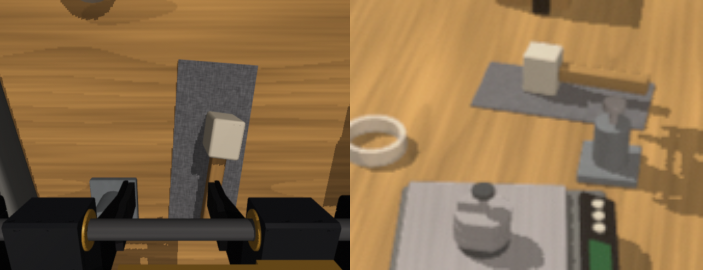

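The mallet stands on its mat. I've used the 14 views, so from here I check by numbers only. Next is the stack.

```bash
(python3 -m inch '[0,-1,-0.2,0,0,0, 0,-1,-0.2,0,0,0, 0,-1,-0.2,0,0,0]' 80
python3 -m inch '[0,-1,-0.2,0,0,0, 0,-1,-0.2,0,0,0, 0,-1,-0.2,0,0,0]'
python3 -m inch '[0,-1,0,0,0,0, 0,-1,0,0,0,0, 0,-1,0,0,0,0]'
python3 -m inch '[0,-1,0,0,0,0, 0,-1,0,0,0,0, 0,-1,0,0,0,0, 0,-1,0,0,0,0]'
python3 -m inch '[0.15,-0.55,0,0,0,0, 0.15,-0.55,0,0,0,0, 0.15,-0.55,0,0,0,0, 0.15,-0.55,0,0,0,0]'
)| grep -E "time|posi"
python3 - <<'E'
from h import *
print(tool()); weights(z=.126); print(shift((.556,.038,.1385)))
E
```

```text
time: 33.28
position: [0.5393, -0.2453, 0.2241]
time: 33.53
position: [0.5397, -0.1654, 0.2405]
time: 33.78
position: [0.5392, -0.0857, 0.2393]
time: 34.12
position: [0.5408, -0.01, 0.2396]
time: 34.45
position: [0.553, 0.032, 0.2397]
(array([0.553 , 0.032 , 0.2397]), 'x-axis yaw -0.08', 'tilt 0.06')
conf 0.91 [262. 204. 344. 293.] circ [555.1  38.8] r 33.7 cent [555.1  38.7] rect [554.4  38.6] [66.  56.5] 0.1
conf 0.70 [272. 195. 337. 205.] circ [586.4  52.1] r 7.2 cent [587.5  51. ] rect [586.9  52.4] [ 2.9 14.4] 22.8
[ 0.043 -0.078  1.267]
```

```bash
(python3 -m inch '[0.03,-0.08,0.3,0,0,0, 0.03,-0.08,0.6,0,0,0, 0.03,-0.08,0.6,0,0,0]'
python3 -m inch '[0,0,0.3,0,0,0, 0,0,0.5,0,0,0, 0,0,0.62,0,0,0, 0,0,0.62,0,0,0, 0,0,0.62,0,0,0]'
)| grep -E "time|posi|force"
python3 - <<'E'
from h import *
print(tool()); print(shift((.555,.0385,.1385)))
E
```

```text
time: 34.8
position: [0.552, 0.0389, 0.1884]
ft_force: [-0.3, -0.4, -0.2]
grip_force: 0.0
time: 35.22
position: [0.5552, 0.0394, 0.1429]
ft_force: [-0.7, 0.6, -0.3]
grip_force: 0.0
(array([0.5552, 0.0394, 0.1429]), 'x-axis yaw -0.10', 'tilt 0.01')
[-0.003  0.011  0.055]
```

```bash
(python3 -m inch '[0,0.01,0.05,0,0,0, 0,0.01,0.05,0,0,0, 0,0.01,0.05,0,0,0]'
python3 -m inch '[0,0,0,0,0,0, 0,0,0,0,0,0, 0,0,0,0,0,0, 0,0,0,0,0,0, 0,0,0,0,0,0, 0,0,0,0,0,0]' 45 40
python3 -m inch '[0,0,-0.03,0,0,0, 0,0,-0.06,0,0,0, 0,0,-0.06,0,0,0]'
python3 -m inch '[-0.12,0,0,0,0,0, -0.3,0,0,0,0,0, -0.5,0,0,0,0,0, -0.7,0,0,0,0,0, -0.9,0,0,0,0,0, -1,0,0,0,0,0, -1,0,0,0,0,0]'
)| grep -E "time|posi|force|width"
python3 - <<'E'
from h import *
print(tool()); weights(z=get_obs()["position"][2]-.012);weights(z=.114); print(shift((.40,.31,.18)))
E
```

```text
time: 35.47
position: [0.5554, 0.039, 0.1392]
ft_force: [1.0, 0.3, -0.3]
grip_width: 0.0799
grip_force: 0.0
time: 35.97
position: [0.555, 0.0391, 0.1387]
ft_force: [-0.2, -1.1, 0.8]
grip_width: 0.0556
grip_force: 40.0
time: 36.22
position: [0.5549, 0.0393, 0.1435]
ft_force: [-0.6, 0.1, -1.5]
grip_width: 0.0557
grip_force: 40.0
time: 36.8
position: [0.4717, 0.0397, 0.1431]
ft_force: [-0.5, -0.3, -2.5]
grip_width: 0.0554
grip_force: 40.0
(array([0.4717, 0.0397, 0.1431]), 'x-axis yaw -0.05', 'tilt 0.25')
conf 0.76 [248. 252. 376. 356.] circ [478.1  40.1] r 32.7 cent [480.6  39.9] rect [484.5  39.9] [49.8 56.5] 0.0
conf 0.76 [245.  33. 392. 196.] circ [560.5  37.7] r 29.7 cent [558.5  38.1] rect [559.9  37.9] [51.9 57.2] 89.8
conf 0.65 [602. 240. 640. 342.] circ [491.7 -91.4] r 22.9 cent [491.4 -91.5] rect [491.7 -93.1] [45.8 15. ] 1.9Traceback (most recent call last):
  File "<stdin>", line 2, in <module>
  File "h.py", line 31, in weights
    e,m,r=top(c,d["region"],z)
          ~~~^^^^^^^^^^^^^^^^^
  File "h.py", line 18, in top
    return cv2.minEnclosingCircle(w32),(m["m10"]/m["m00"],m["m01"]/m["m00"]),cv2.minAreaRect(w32)
                                        ~~~~~~~~^~~~~~~~~
ZeroDivisionError: float division by zero
```

```bash
(python3 -m inch '[-0.1,-0.4,-0.1,0,0,0, -0.25,-1,-0.3,0,0,0, -0.25,-1,-0.3,0,0,0, -0.25,-1,-0.3,0,0,0]'
python3 -m inch '[-0.25,-1,0,0,0,0, -0.25,-1,0,0,0,0, -0.25,-1,0,0,0,0]'
python3 -m inch '[-0.25,-1,0,0,0,0, -0.25,-1,0,0,0,0, -0.25,-1,0,0,0,0]'
python3 -m inch '[-0.15,-0.55,0.2,0,0,0, -0.15,-0.55,0.6,0,0,0, -0.15,-0.55,0.8,0,0,0, -0.15,-0.55,0.8,0,0,0, -0.15,-0.55,0.8,0,0,0]'
)| grep -E "time|posi|force|width"
python3 - <<'E'
from h import *
print(tool()); print(shift((.405,.322,.036)))
E
```

```text
time: 37.23
position: [0.4558, 0.1216, 0.1683]
ft_force: [0.0, -1.0, -2.9]
grip_width: 0.0552
grip_force: 40.0
time: 37.48
position: [0.4343, 0.2038, 0.1672]
ft_force: [0.2, -0.5, -2.9]
grip_width: 0.0554
grip_force: 40.0
time: 37.73
position: [0.4152, 0.2844, 0.1673]
ft_force: [0.4, -0.1, -3.0]
grip_width: 0.0554
grip_force: 40.0
time: 38.15
position: [0.4036, 0.3227, 0.1024]
ft_force: [0.5, -0.3, -2.2]
grip_width: 0.0558
grip_force: 40.0
(array([0.4036, 0.3227, 0.1024]), 'x-axis yaw -0.05', 'tilt 0.11')
[0.018 0.008 0.83 ]
```

```bash
(python3 -m inch '[0,0,0.4,0,0,0, 0,0,0.7,0,0,0, 0,0,0.83,0,0,0, 0,0,0.87,0,0,0, 0,0,0.885,0,0,0, 0,0,0.885,0,0,0]'
python3 -m inch '[0,0,0,0,0,0, 0,0,0,0,0,0, 0,0,0,0,0,0, 0,0,0,0,0,0]' 80
python3 -m inch '[0,0,-0.4,0,0,0, 0,0,-1,0,0,0, 0,0,-1,0,0,0]'
python3 -m inch '[0.5,0.8,-1,0,0,0, 0.5,0.8,-1,0,0,0, 0.5,0.8,-1,0,0,0, 0.5,0.8,-1,0,0,0]'
python3 -m inch '[0.5,0.9,-0.7,0,0,0, 0.5,0.9,-0.7,0,0,0, 0.5,0.9,-0.7,0,0,0, 0.5,0.9,-0.7,0,0,0]'
python3 -m inch '[0.5,0.9,0,0,0,0, 0.5,0.9,0,0,0,0, 0.5,0.9,0,0,0,0]'
python3 -m inch '[0.4,0.9,0,0,0,0, 0.4,0.9,0,0,0,0, 0.4,0.9,0,0,0,0, 0.4,0.9,0,0,0,0]'
)| grep -E "time|posi|force|width"
sed -i 's/cs,_=cv2/region=cv2.morphologyEx(region.astype(np.uint8),cv2.MORPH_OPEN,np.ones((3,3)));cs,_=cv2/' h.py
sed -i 's/if d\["conf"\]<.3: continue/if d["conf"]<.3 or d["region"].sum()<300: continue/' h.py
python3 - <<'E'
from h import *
print(tool()); weights(z=.114);weights("side",z=.018); print(shift((.556,.038,.1265)))
E
```

```text
time: 38.65
position: [0.4044, 0.3235, 0.0335]
ft_force: [0.2, -0.4, -1.8]
grip_width: 0.0553
grip_force: 40.0
time: 38.98
position: [0.4037, 0.3237, 0.0334]
ft_force: [0.5, 0.4, -0.3]
grip_width: 0.0741
grip_force: 0.0
time: 39.23
position: [0.4059, 0.3249, 0.1173]
ft_force: [1.3, -0.1, 0.6]
grip_width: 0.0796
grip_force: 0.0
time: 39.57
position: [0.448, 0.2581, 0.1971]
ft_force: [0.7, 0.7, 0.7]
grip_width: 0.08
grip_force: 0.0
time: 39.9
position: [0.4859, 0.1857, 0.2504]
ft_force: [0.1, 0.6, 0.1]
grip_width: 0.08
grip_force: 0.0
time: 40.15
position: [0.5259, 0.1115, 0.2475]
ft_force: [0.3, 0.2, -0.1]
grip_width: 0.08
grip_force: 0.0
time: 40.48
position: [0.5544, 0.043, 0.2468]
ft_force: [-0.5, -0.3, 0.6]
grip_width: 0.08
grip_force: 0.0
(array([0.5544, 0.043 , 0.2468]), 'x-axis yaw -0.20', 'tilt 0.18')
conf 0.68 [280. 197. 361. 278.] circ [555.5  49. ] r 31.2 cent [557.5  58.1] rect [555.4  58.2] [62.5 20.4] 0.6
conf 0.93 [346. 346. 380. 377.] circ [404.7 328.8] r 35.2 cent [401.6 329.3] rect [402.  329.2] [61.3 63.9] 2.6
conf 0.73 [386. 435. 423. 477.] circ [309.1 507.5] r 33.9 cent [307.2 506.1] rect [308.1 506.7] [64.9 58.7] 37.6
conf 0.69 [283. 420. 316. 458.] circ [496.7 507.9] r 34.8 cent [494.  509.9] rect [494.4 507.8] [57.4 66.6] 30.0
conf 0.60 [301. 218. 328. 240.] circ [574.8 -66.7] r 41.6 cent [573.7 -63.9] rect [574.  -65.5] [68.7 75.6] 2.8
[0.033 0.089 1.516]
```

```bash
(python3 -m inch '[0.02,0.07,0.3,0,0,0, 0.02,0.07,0.7,0,0,0, 0.02,0.07,0.7,0,0,0]'
python3 -m inch '[0,0,0.3,0,0,0, 0,0,0.5,0,0,0, 0,0,0.7,0,0,0, 0,0,0.76,0,0,0, 0,0,0.76,0,0,0, 0,0,0.76,0,0,0]'
)| grep -E "time|posi|force"
python3 - <<'E'
from h import *
print(tool()); print(shift((.555,.0385,.1265)))
E
```

```text
time: 40.93
position: [0.5521, 0.0394, 0.1879]
ft_force: [-1.1, 0.7, -0.6]
grip_force: 0.0
time: 41.43
position: [0.5569, 0.0382, 0.1326]
ft_force: [-0.0, 0.1, 0.4]
grip_force: 0.0
(array([0.5569, 0.0382, 0.1326]), 'x-axis yaw -0.00', 'tilt 0.05')
[-0.023 -0.004  0.077]
```

```bash
(python3 -m inch '[-0.02,0,0.07,0,0,0, -0.02,0,0.075,0,0,0, -0.02,0,0.075,0,0,0]'
python3 -m inch '[0,0,0,0,0,0, 0,0,0,0,0,0, 0,0,0,0,0,0, 0,0,0,0,0,0, 0,0,0,0,0,0, 0,0,0,0,0,0]' 45 40
python3 -m inch '[0,0,-0.03,0,0,0, 0,0,-0.06,0,0,0, 0,0,-0.06,0,0,0]'
python3 -m inch '[-0.12,0,0,0,0,0, -0.3,0,0,0,0,0, -0.5,0,0,0,0,0, -0.7,0,0,0,0,0, -0.9,0,0,0,0,0, -1,0,0,0,0,0, -1,0,0,0,0,0]'
python3 -m inch '[0,0,-0.3,0,0,0, 0,0,-0.7,0,0,0, 0,0,-0.7,0,0,0]'
)| grep -E "time|posi|force|width"
python3 - <<'E'
from h import *
print(tool()); weights(z=get_obs()["position"][2]-.012);weights("side",z=.018)
E
```

```text
time: 41.68
position: [0.5549, 0.0377, 0.1262]
ft_force: [0.2, -0.7, 0.4]
grip_width: 0.0801
grip_force: 0.0
time: 42.18
position: [0.555, 0.0375, 0.1258]
ft_force: [-0.2, 0.5, 0.5]
grip_width: 0.0555
grip_force: 40.0
time: 42.43
position: [0.5549, 0.0376, 0.1307]
ft_force: [0.0, -1.3, -2.0]
grip_width: 0.0552
grip_force: 40.0
time: 43.02
position: [0.4716, 0.0381, 0.1303]
ft_force: [-0.2, -0.3, -1.7]
grip_width: 0.0559
grip_force: 40.0
time: 43.27
position: [0.4795, 0.0371, 0.191]
ft_force: [1.2, 0.4, -2.0]
grip_width: 0.0554
grip_force: 40.0
(array([0.4795, 0.0371, 0.191 ]), 'x-axis yaw -0.05', 'tilt 0.68')
conf 0.97 [244. 246. 381. 354.] circ [481.7  38.3] r 32.8 cent [484.3  38.1] rect [487.9  38.1] [50.3 56.1] 0.0
conf 0.92 [  1. 280.  25. 340.] circ [485.5 165.8] r 13.9 cent [485.5 163.6] rect [485.5 164. ] [11.4 27.7] 89.0
conf 0.90 [260.  75. 366. 195.] circ [555.4  38.9] r 21.2 cent [554.2  39. ] rect [555.   38.8] [36.7 40.8] 89.6
conf 0.91 [300. 222. 327. 239.] circ [569.6 -49.3] r 40.9 cent [568.5 -47.3] rect [569.6 -47.7] [66.1 74.6] 9.4
conf 0.91 [387. 433. 425. 476.] circ [310.2 507.2] r 34.6 cent [307.7 505.6] rect [308.8 506.3] [64.5 60.2] 37.1
conf 0.82 [282. 420. 316. 455.] circ [494.1 505.4] r 33.0 cent [493.4 509.5] rect [495.3 508.1] [59.  61.4] 30.3
conf 0.69 [347. 347. 378. 374.] circ [403.  329.7] r 34.0 cent [400.6 329.5] rect [402.3 328.8] [61.2 60.6] 5.3
conf 0.34 [308. 149. 399. 184.] circ [ 594.4 -368.8] r 68.9 cent [ 600.8 -361.9] rect [ 594.8 -369. ] [123.5  79.4] 86.3
```

```bash
(python3 -m inch '[0.03,-0.4,0,0,0,0, 0.08,-1,0,0,0,0, 0.08,-1,0,0,0,0, 0.08,-1,0,0,0,0]'
python3 -m inch '[0.1,-1,0,0,0,0, 0.1,-1,0,0,0,0, 0.1,-1,0,0,0,0]'
python3 -m inch '[0.1,-1,0,0,0,0, 0.1,-1,0,0,0,0, 0.1,-1,0,0,0,0]'
python3 -m inch '[0.05,-0.58,0.3,0,0,0, 0.05,-0.58,0.7,0,0,0, 0.05,-0.58,1,0,0,0, 0.05,-0.58,1,0,0,0, 0.05,-0.58,1,0,0,0]'
)| grep -E "time|posi|force|width"
python3 - <<'E'
from h import *
print(tool()); print(shift((.505,.322,.032)))
E
```

```text
time: 43.8
position: [0.4805, 0.1198, 0.1851]
ft_force: [-0.8, 0.3, -3.0]
grip_width: 0.0557
grip_force: 40.0
time: 44.05
position: [0.4903, 0.2018, 0.1858]
ft_force: [0.6, 0.2, -2.1]
grip_width: 0.0555
grip_force: 40.0
time: 44.3
position: [0.4988, 0.2822, 0.1858]
ft_force: [0.2, -0.4, -2.9]
grip_width: 0.0556
grip_force: 40.0
time: 44.72
position: [0.5002, 0.3223, 0.1044]
ft_force: [0.3, -0.1, -1.6]
grip_width: 0.0554
grip_force: 40.0
(array([0.5002, 0.3223, 0.1044]), 'x-axis yaw -0.07', 'tilt 0.35')
[0.065 0.001 0.904]
```

```bash
(python3 -m inch '[0.03,0,0.4,0,0,0, 0.03,0,0.7,0,0,0, 0.03,0,0.83,0,0,0, 0.03,0,0.88,0,0,0, 0.03,0,0.905,0,0,0, 0.03,0,0.905,0,0,0, 0.03,0,0.905,0,0,0]'
python3 -m inch '[0,0,0,0,0,0, 0,0,0,0,0,0, 0,0,0,0,0,0, 0,0,0,0,0,0]' 80
python3 -m inch '[0,0,-0.4,0,0,0, 0,0,-1,0,0,0, 0,0,-1,0,0,0]'
python3 -m inch '[0.15,0.85,-1,0,0,0, 0.15,0.85,-1,0,0,0, 0.15,0.85,-1,0,0,0, 0.15,0.85,-1,0,0,0]'
python3 -m inch '[0.2,0.9,-0.5,0,0,0, 0.2,0.9,-0.5,0,0,0, 0.2,0.9,-0.5,0,0,0, 0.2,0.9,-0.5,0,0,0]'
python3 -m inch '[0.2,0.9,0,0,0,0, 0.2,0.9,0,0,0,0, 0.2,0.9,0,0,0,0]'
python3 -m inch '[0.1,0.9,0,0,0,0, 0.1,0.9,0,0,0,0, 0.1,0.9,0,0,0,0, 0.1,0.9,0,0,0,0]'
)| grep -E "time|posi|force|width"
python3 - <<'E'
from h import *
print(tool()); weights(z=.102);weights("side",z=.018); print(shift((.555,.0385,.1145)))
E
```

```text
time: 45.3
position: [0.5051, 0.3243, 0.0357]
ft_force: [0.3, 0.2, -2.6]
grip_width: 0.0555
grip_force: 40.0
time: 45.63
position: [0.5045, 0.3243, 0.0349]
ft_force: [-0.2, 0.2, 0.3]
grip_width: 0.0744
grip_force: 0.0
time: 45.88
position: [0.5075, 0.3257, 0.1198]
ft_force: [1.5, -0.3, 0.3]
grip_width: 0.0795
grip_force: 0.0
time: 46.22
position: [0.5192, 0.2544, 0.1987]
ft_force: [-0.1, 1.1, 0.1]
grip_width: 0.0799
grip_force: 0.0
time: 46.55
position: [0.5328, 0.183, 0.2347]
ft_force: [-0.7, 0.1, 0.9]
grip_width: 0.0801
grip_force: 0.0
time: 46.8
position: [0.5485, 0.1091, 0.2328]
ft_force: [-0.2, 1.2, 0.0]
grip_width: 0.0802
grip_force: 0.0
time: 47.13
position: [0.5552, 0.0404, 0.2328]
ft_force: [-0.0, -0.2, -0.6]
grip_width: 0.08
grip_force: 0.0
(array([0.5552, 0.0404, 0.2328]), 'x-axis yaw -0.16', 'tilt 0.16')
conf 0.65 [276. 196. 358. 280.] circ [557.5  52.3] r 30.2 cent [559.3  58. ] rect [557.6  58. ] [20.9 59.8] 89.7
conf 0.58 [  0. 275.  68. 323.] circ [504.2 254. ] r 27.8 cent [508.1 253.7] rect [509.6 254.6] [37.7 49.6] 4.8
conf 0.80 [319. 345. 349. 372.] circ [461.4 326.2] r 34.7 cent [459.2 325.8] rect [459.8 326. ] [59.8 63.4] 4.8
conf 0.74 [301. 221. 328. 240.] circ [573.7 -48.9] r 40.2 cent [570.8 -46.6] rect [571.1 -49. ] [68.7 70.6] 9.4
conf 0.71 [387. 435. 424. 475.] circ [308.4 507.5] r 34.2 cent [307.4 505.2] rect [308.6 506.2] [65.3 59.3] 38.7
conf 0.64 [281. 422. 319. 458.] circ [495.9 508. ] r 33.0 cent [493.9 511.1] rect [495.2 508.5] [56.3 63.9] 34.5
conf 0.59 [349. 347. 378. 377.] circ [401.4 329.2] r 35.5 cent [399.1 329.5] rect [399.6 329.3] [64.5 62. ] 87.9
conf 0.52 [232. 310. 391. 408.] circ [500.7 331. ] r 171.8 cent [500.6 331.4] rect [500.8 331.4] [297.4 184.7] 0.9
[1.000e-03 4.300e-02 1.488e+00]
```

A side view puts the second weight at (460,326), so it was probably knocked aside. I'll check it once the last one is in hand.

```bash
(python3 -m inch '[0,0.04,0.3,0,0,0, 0,0.04,0.7,0,0,0, 0,0.04,0.7,0,0,0]'
python3 -m inch '[0,0,0.3,0,0,0, 0,0,0.5,0,0,0, 0,0,0.7,0,0,0, 0,0,0.74,0,0,0, 0,0,0.74,0,0,0, 0,0,0.74,0,0,0]'
)| grep -E "time|posi|force"
python3 - <<'E'
from h import *
print(tool()); print(shift((.555,.0385,.1145)))
E
```

```text
time: 47.58
position: [0.5517, 0.0386, 0.1735]
ft_force: [-1.5, -0.3, -0.1]
grip_force: 0.0
time: 48.08
position: [0.5563, 0.0373, 0.1199]
ft_force: [0.9, 0.3, -0.2]
grip_force: 0.0
(array([0.5563, 0.0373, 0.1199]), 'x-axis yaw -0.00', 'tilt 0.07')
[-0.017 -0.015  0.068]
```

```bash
(python3 -m inch '[-0.015,-0.01,0.06,0,0,0, -0.015,-0.01,0.066,0,0,0, -0.015,-0.01,0.066,0,0,0]'
python3 -m inch '[0,0,0,0,0,0, 0,0,0,0,0,0, 0,0,0,0,0,0, 0,0,0,0,0,0, 0,0,0,0,0,0, 0,0,0,0,0,0]' 45 40
python3 -m inch '[0,0,-0.03,0,0,0, 0,0,-0.06,0,0,0, 0,0,-0.06,0,0,0]'
python3 -m inch '[-0.12,0,0,0,0,0, -0.3,0,0,0,0,0, -0.5,0,0,0,0,0, -0.7,0,0,0,0,0, -0.9,0,0,0,0,0, -1,0,0,0,0,0, -1,0,0,0,0,0]'
python3 -m inch '[0,0,-0.3,0,0,0, 0,0,-0.9,0,0,0, 0,0,-0.9,0,0,0]'
python3 -m inch '[0.15,-0.5,0,0,0,0, 0.25,-1,0,0,0,0, 0.25,-1,0,0,0,0, 0.25,-1,0,0,0,0]'
python3 -m inch '[0.25,-1,0,0,0,0, 0.25,-1,0,0,0,0, 0.25,-1,0,0,0,0, 0.25,-1,0,0,0,0]'
)| grep -E "time|posi|force|width"
python3 - <<'E'
from h import *
print(tool()); im,_=weights(); weights("side",z=.018); cv2.imwrite("pics/w8.png",im[:,:,::-1])
g=camera("side"); cv2.imwrite("pics/s8.png",g[:,:,::-1])
E
```

```text
time: 48.33
position: [0.5546, 0.0377, 0.1141]
ft_force: [0.3, 0.7, 0.2]
grip_width: 0.08
grip_force: 0.0
time: 48.83
position: [0.5546, 0.0375, 0.1137]
ft_force: [0.7, 0.6, 1.6]
grip_width: 0.0558
grip_force: 40.0
time: 49.08
position: [0.5545, 0.0376, 0.1186]
ft_force: [1.4, 0.9, -2.4]
grip_width: 0.0553
grip_force: 40.0
time: 49.67
position: [0.4712, 0.0381, 0.1182]
ft_force: [-0.1, 0.0, -2.5]
grip_width: 0.055
grip_force: 40.0
time: 49.92
position: [0.4789, 0.0371, 0.1952]
ft_force: [1.1, -1.1, -2.0]
grip_width: 0.0556
grip_force: 40.0
time: 50.25
position: [0.4954, 0.1195, 0.1904]
ft_force: [-0.7, -0.1, -2.4]
grip_width: 0.0554
grip_force: 40.0
time: 50.58
position: [0.5151, 0.1984, 0.1899]
ft_force: [-0.6, -0.5, -3.9]
grip_width: 0.0555
grip_force: 40.0
(array([0.5151, 0.1984, 0.1899]), 'x-axis yaw 0.11', 'tilt 0.03')
conf 0.68 [152. 318. 204. 351.] circ [416.8 306.6] r 17.4 cent [418.6 304.3] rect [418. 308.] [21.8 31.6] 48.1
conf 0.66 [134. 251. 208. 323.] circ [461.9 317.2] r 34.9 cent [460.4 318. ] rect [462.1 318.2] [64.  59.9] 1.9
conf 0.64 [244. 247. 381. 357.] circ [432.4 197.8] r 68.5 cent [437.8 197.3] rect [446.1 197.5] [103.4 116.2] 0.5
conf 0.95 [320. 346. 349. 373.] circ [460.6 326.3] r 35.7 cent [459.1 326.2] rect [459.1 325.7] [59.  63.9] 2.8
conf 0.83 [282. 418. 318. 458.] circ [493.7 506.2] r 35.3 cent [493.9 509.2] rect [495.1 507.6] [59.3 66.6] 34.5
conf 0.76 [349. 346. 381. 376.] circ [401.5 330.1] r 34.8 cent [398.7 330.1] rect [399.  329.8] [63.1 61.9] 86.1
conf 0.63 [388. 436. 422. 475.] circ [307.7 507.7] r 34.0 cent [306.8 505.7] rect [308.2 506.8] [65.3 57.6] 41.5
```

```bash
(python3 -m inch '[0.5,-0.8,0,0,0,0, 0.5,-0.8,0,0,0,0, 0.5,-0.8,0,0,0,0]'
python3 -m inch '[0.45,-0.75,0.3,0,0,0, 0.45,-0.75,0.7,0,0,0, 0.45,-0.75,1,0,0,0, 0.45,-0.75,1,0,0,0, 0.45,-0.75,1,0,0,0]'
)| grep -E "time|posi|force|width"
python3 - <<'E'
from h import *
print(tool()); print(shift((.595,.322,.031)))
E
```

```text
time: 51.08
position: [0.5595, 0.2649, 0.1913]
ft_force: [1.5, 0.8, -2.5]
grip_width: 0.0555
grip_force: 40.0
time: 51.5
position: [0.5886, 0.3199, 0.1076]
ft_force: [0.0, -0.7, -2.6]
grip_width: 0.0556
grip_force: 40.0
(array([0.5886, 0.3199, 0.1076]), 'x-axis yaw -0.08', 'tilt 0.44')
[ 0.086 -0.03   0.957]
```

```bash
(python3 -m inch '[0.04,0,0.4,0,0,0, 0.04,0,0.7,0,0,0, 0.04,0,0.83,0,0,0, 0.04,0,0.91,0,0,0, 0.04,0,0.95,0,0,0, 0.04,0,0.96,0,0,0, 0.04,0,0.96,0,0,0]'
python3 -m inch '[0,0,0,0,0,0, 0,0,0,0,0,0, 0,0,0,0,0,0, 0,0,0,0,0,0]' 80
python3 -m inch '[0,0,-0.4,0,0,0, 0,0,-1,0,0,0, 0,0,-1,0,0,0]'
python3 -m inch '[-0.9,0,-1,0,0,0, -0.9,0,-1,0,0,0, -0.9,0,-1,0,0,0, -0.9,0,-1,0,0,0]' 87
python3 -m inch '[-0.9,0,-0.4,0,0,0, -0.9,0,-0.4,0,0,0, -0.9,0,-0.4,0,0,0, -0.9,0,-0.4,0,0,0, -0.9,0,-0.4,0,0,0]'
)| grep -E "time|posi|force|width"
python3 - <<'E'
from h import *
print(tool()); im,o=weights(); cv2.imwrite("pics/w9.png",im[:,:,::-1])
for a in (.312,.320,.328,.335):
    p=proj("wrist",np.c_[np.arange(.35,.65,.003),np.full(100,a),np.full(100,.018)]).round().astype(int)
    print(a,''.join('~' if not(0<=v<480 and 0<=u<640) else ('#' if im[v,u].min()>115 else '.') for u,v in p))
E
```

```text
time: 52.08
position: [0.595, 0.3217, 0.0353]
ft_force: [-0.6, 0.9, -3.2]
grip_width: 0.0557
grip_force: 40.0
time: 52.42
position: [0.5946, 0.3219, 0.0347]
ft_force: [-0.8, -0.5, -0.3]
grip_width: 0.074
grip_force: 0.0
time: 52.67
position: [0.5981, 0.3232, 0.1205]
ft_force: [1.0, 0.5, 0.8]
grip_width: 0.0795
grip_force: 0.0
time: 53.0
position: [0.5206, 0.3228, 0.1985]
ft_force: [0.7, -0.9, -0.1]
grip_width: 0.0862
grip_force: 0.0
time: 53.42
position: [0.4512, 0.322, 0.2257]
ft_force: [0.5, 0.6, -0.5]
grip_width: 0.0872
grip_force: 0.0
(array([0.4512, 0.322 , 0.2257]), 'x-axis yaw -0.04', 'tilt 0.13')
conf 0.92 [124. 316. 159. 356.] circ [337.1 491. ] r 17.8 cent [337.  490.7] rect [338.6 491.4] [30.  28.5] 42.0
conf 0.89 [278.   0. 351.  85.] circ [596.6 322.9] r 32.7 cent [592.8 322.6] rect [594.2 322.5] [56.1 59.1] 90.0
conf 0.63 [281. 241. 339. 303.] circ [402.7 324.5] r 33.4 cent [398.7 324.5] rect [400.9 324.3] [56.2 62. ] 88.0
conf 0.63 [284. 167. 348. 241.] circ [462.7 321.3] r 33.1 cent [459.7 320.8] rect [462.3 320.5] [64.  56.7] 2.2
conf 0.60 [ 71. 127. 150. 202.] circ [499.4 494.9] r 33.5 cent [498.1 497.8] rect [499.5 496. ] [55.8 64.4] 31.5Traceback (most recent call last):
  File "<stdin>", line 4, in <module>
    res = self.concatenate(tuple(objs), axis=axis)
ValueError: all the input array dimensions except for the concatenation axis must match exactly, but along dimension 0, the array at index 0 has size 101 and the array at index 1 has size 100
```

```bash
(python3 -m inch '[0.13,0.02,0.8,0,0,0, 0.13,0.02,0.8,0,0,0, 0.13,0.02,0.8,0,0,0]'
python3 -m inch '[0,0,0.9,0,0,0, 0,0,0.9,0,0,0, 0,0,0.9,0,0,0]'
python3 -m inch '[0,0,0.3,0,0,0, 0,0,0.5,0,0,0, 0,0,0.65,0,0,0, 0,0,0.7,0,0,0, 0,0,0.7,0,0,0]' )| grep -E "time|posi|force"
python3 - <<'E'
from h import *
print(tool(),shift((.4615,.3205,.0305)))
E
```

```text
time: 53.77
position: [0.4593, 0.3184, 0.1566]
ft_force: [-0.3, -0.3, 0.1]
grip_force: 0.0
time: 54.02
position: [0.4579, 0.3184, 0.0849]
ft_force: [0.5, -0.4, -0.2]
grip_force: 0.0
time: 54.43
position: [0.4608, 0.3202, 0.0338]
ft_force: [-0.6, 0.3, -0.3]
grip_force: 0.0
(array([0.4608, 0.3202, 0.0338]), 'x-axis yaw -0.06', 'tilt 0.00') [ 0.008 -0.004  0.042]
```

Grip, lift 16 mm, shift +36 mm in x, lower, and release.

```bash
(python3 -m inch '[0.01,0,0.035,0,0,0, 0.01,0,0.035,0,0,0]'
python3 -m inch '[0,0,0,0,0,0, 0,0,0,0,0,0, 0,0,0,0,0,0, 0,0,0,0,0,0, 0,0,0,0,0,0, 0,0,0,0,0,0]' 45 40
python3 -m inch '[0,0,-0.1,0,0,0, 0,0,-0.2,0,0,0, 0.2,0,-0.2,0,0,0, 0.45,0,-0.2,0,0,0, 0.45,0,-0.2,0,0,0, 0.45,0,-0.2,0,0,0, 0.45,0,-0.1,0,0,0, 0.45,0,-0.03,0,0,0, 0.45,0,-0.02,0,0,0, 0.45,0,-0.02,0,0,0]'
python3 -m inch '[0,0,0,0,0,0, 0,0,0,0,0,0, 0,0,0,0,0,0, 0,0,0,0,0,0, 0,0,0,0,0,0]' 85
python3 -m inch '[0,0,-0.4,0,0,0, 0,0,-1,0,0,0, 0,0,-1,0,0,0]'
python3 -m inch '[-0.3,0.1,-0.9,0,0,0, -0.3,0.1,-0.9,0,0,0, -0.3,0.1,-0.9,0,0,0]'
python3 -m inch '[-0.3,0.1,-0.6,0,0,0, -0.3,0.1,-0.6,0,0,0, -0.3,0.1,-0.6,0,0,0, -0.3,0.1,-0.6,0,0,0, -0.3,0.1,-0.6,0,0,0]'
)| grep -E "time|posi|force|width"
python3 - <<'E'
from h import *
print(tool()); weights(); weights("side",.018)
for c in ("side","scene"):
    camera(c)
    for n,z in dict(mallet=.062,mat=.003,jar=.09,tape=.024,phone=.009,tray=.01).items():
        for d in cut_out(c,n)[:1]:
            e,m,r=top(c,d["region"],z); print(c,n,"%.2f"%d["conf"],np.round(d["bbox"]),"rect",np.round(r[0],1))
E
```

```text
time: 54.6
position: [0.4622, 0.3204, 0.0318]
ft_force: [-1.0, -1.1, -0.2]
grip_width: 0.0872
grip_force: 0.0
time: 55.1
position: [0.4612, 0.3201, 0.031]
ft_force: [0.2, 0.1, 1.2]
grip_width: 0.0554
grip_force: 39.8
time: 55.93
position: [0.4956, 0.3197, 0.0315]
ft_force: [-0.6, -0.6, -3.2]
grip_width: 0.0555
grip_force: 39.8
time: 56.35
position: [0.4975, 0.3202, 0.0328]
ft_force: [0.4, 0.6, 1.1]
grip_width: 0.0803
grip_force: 0.0
time: 56.6
position: [0.5006, 0.3216, 0.118]
ft_force: [0.6, -0.3, 0.2]
grip_width: 0.0846
grip_force: 0.0
time: 56.85
position: [0.4744, 0.313, 0.1901]
ft_force: [-0.2, 0.4, 0.2]
grip_width: 0.0847
grip_force: 0.0
time: 57.27
position: [0.4494, 0.3041, 0.232]
ft_force: [-0.2, -0.1, -0.4]
grip_width: 0.0851
grip_force: 0.0
(array([0.4494, 0.3041, 0.232 ]), 'x-axis yaw -0.06', 'tilt 0.02')
conf 0.94 [116. 316. 156. 356.] circ [327.5 486.9] r 24.7 cent [327.9 482.2] rect [328.7 481.1] [46.5 35.2] 13.0
conf 0.70 [263. 234. 320. 298.] circ [402.  325.6] r 33.8 cent [398.2 324.9] rect [401.1 324.2] [56.1 65.7] 86.3
conf 0.64 [262. 126. 327. 200.] circ [496.6 3
[... 675 characters left out ...]
329.6] r 35.1 cent [398.2 329.5] rect [399.1 329.5] [64.7 61.9] 87.3
side mat 0.82 [307. 151. 399. 184.] rect [ 618.6 -391. ]
side jar 0.63 [207. 235. 237. 280.] rect [742.4 159.4]
side tape 0.69 [243. 174. 278. 201.] rect [ 747.4 -198.6]
side phone 0.92 [194. 298. 242. 358.] rect [718.2 285.6]
side tray 0.81 [230. 310. 393. 407.] rect [502.1 326.2]
scene mallet 0.64 [129. 273. 160. 338.] rect [ 526.2 -400.7]
scene mat 0.86 [117. 276. 187. 363.] rect [ 517.6 -387.9]
scene jar 0.81 [375. 270. 406. 317.] rect [796.   85.3]
scene tape 0.69 [238. 336. 278. 378.] rect [ 762.6 -219.1]
scene phone 0.92 [403. 251. 464. 292.] rect [726.7 279.2]
scene tray 0.63 [342. 192. 449. 266.] rect [508.4 320.6]
```

```bash
python3 -c "
from rig import *
print(hand_in())"
```

```text
the job is handed in; nothing more can be done
None
```

I stacked all three weights on the rod, drove the seal punch down with the mallet (it sprang back up), returned the weights flat to the tray and the mallet to its mat, and handed the job in at about 57 s; no verdict came back.

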